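Free the glued bookend and close the book row with it

ROBOT

A 6-joint arm with a two-finger parallel gripper is mounted at the origin on the work surface. World frame = base frame: x ahead of the robot, y to its left, z up, the work surface at z = 0. Lengths are in m, angles in rad, forces in N, time in s.
With the tool pointing down it reaches from about 0.325 to 0.775 m from the base axis. Payload 5.5 kg.
Tool frame: the origin (TCP) lies at the very end of the fingers, on their centre line; the grasp point (between the pads) lies env.pinch_z behind it (env.pinch_z is the distance from the TCP to the grasp point, in m); z points along the fingers, y is the line along which they close (so a half turn about z gives the same grasp; the last joint's range is limited). The gripper opens to 85 mm and grips with 20 to 120 N. Pads are 22 mm wide; open, the fingers measure 114 mm over their backs; the gripper's body (76 mm by 85 mm) begins 54 mm behind the grasp point. The pads swing forward as they close: fully open they stand 13 mm farther back than shut.
Start: joints at [1.099, 0.091, 1.231, -0, 1.82, -0.057], TCP at [0.242, 0.549, 0.199] pointing down, gripper open.
Joint ranges: [-2.87, 2.87], [-0.86, 2.18], [0.17, 2.46], [-1.51, 4.65], [0.06, 2.69], [-2.65, 2.65]. Speed limits (rad/s): [2.57, 2.57, 3.01, 3.14, 3.14, 3.14].

INTERFACE

Orientations are given as [roll, pitch, yaw] about the fixed x, y, z axes, in that order (R = Rz(yaw) Ry(pitch) Rx(roll)).
In Python, from plant import env, vision, order gives the robot as it stands. The module is installed in compiled form; this text tells all that it offers.
- The arm moves only by the tool send_rows, never from a script. Its arguments are lists of equal length, an entry for each row: "dp": the shift along the tool's x, y, z each as a share of 0.02 m, from -1 to 1, a list of three; "turn": the turn, a rotation vector about the tool's x, y, z each as a share of 5 degrees, from -1 to 1, a list of three; "gripper": the opening, from -1 (shut) to 1 (fully open), so that 0 is half open. In form: {"dp": [[x, y, z], ...], "turn": [[rx, ry, rz], ...], "gripper": [gripper, ...]}. A call has 1 to 20 rows; each row shifts and turns the commanded pose from where the row before left it, along the tool's axes as they then stand; what a row does not reach is not made up. A row lasts 1/12 s, in which the tool goes at most 41.7 mm and 7.16 degrees, less where a joint would pass 70% of its speed; a pose out of reach is approached as far as the arm can. A call with a number of a shift or a turn outside -1 to 1 is refused whole. A call with a gripper value outside its range is refused whole. The fingers move at their own pace and stop on an object; "force" is the grip in N (left out, the last holds). Time passes only in rows, so rows that do not move let the fingers close. It gives the time, the measured TCP pose, the force, the opening and the grip force at its end, in the units of the state.
- env.sense(): the state, without advancing time (a new reading comes with each control period).
- vision.get_image(name): name is "side" or "top" or "wrist"; returns a dict with "image" (480x640x3 uint8, red, green, blue), "intrinsics" (3x3 intrinsics, pixels), "extrinsics" (4x4, takes a point from camera to world coordinates). Camera axes: x right, y down, z forward; pixel columns grow to the right and rows downward; lengths in m; the calibration is good to about 2 mm. A picture is of the moment at which its call begins. There is no depth.
- order.job_done(): hands the job in; it is judged then, once.
The state is a dict: "time_s": time; "q": joint angles; "joint_velocities": joint speeds; "joint_torque": joint torques, N m; "tcp_pos": TCP position; "orientation": TCP orientation; "force": force on the tool from outside, world axes, zero at the start; "moment": the same for the moment, N m; "gripper_width": opening from 0.0 (shut) to 1.0 (fully open); "gripper_force": force on a finger pad.
Only numpy, scipy, OpenCV 4.12 (cv2) and the standard library are available. Lean on these libraries where they do the work, as an engineer would, in place of code of your own. Each camera call takes 0.05 s, during which the arm holds its last target. There are 200 camera calls.

TASK

The wooden bookend glued up in the jig has set: flip the toggle clamp's upright handle over centre so that the clamp stays open, then lift the bookend out of the jig. Stand it on the desk at the open end of the row of books, centred on the end book, with the bare face of its upright board square and snug against that book and its foot pointing away from the row. Set it down rather than dropping it, keep the books standing where they are, and leave the tape roll, glue bottle and pen cup alone.

Things in the scene. Friction and masses are not known exactly. Their poses are not given: they have to be found in the camera images.
- clamp_handle (a joint): handle angle (rad): 0 = clamped, handle upright; 1.25 = fully open, its top swung along +x of handle_hinge, away from the bookend's board. An over-centre spring pulls it back to 0 below 0.45 and throws it on to 1.25 by itself above 0.45; starting it takes about 7 N at the middle of the grip, less further on. The hold-down arm swings up with it, by about the same angle
- jig: plywood jig board fixed to the desk, 235 x 130 x 12 mm, origin on the desk; board reaches from -125 to +110 mm along its x. x points from the bookend's upright board to the clamp. Wooden stops 12 mm high on it surround the bookend with about 2 mm play. Clamped, the hold-down arm lies level from the clamp to the bookend's foot, under 60 mm above the desk
- handle_hinge (a point): hinge axis of the clamp handle, 56 mm above the desk, fixed to the jig, with the jig's axes: x is the way the handle's top swings to open, y the hinge axis, z up. Steel cheeks beside it rise to 62 mm above the desk, 34 mm over y. Opened, the hold-down arm stands nearly upright, its tip up to 50 mm to -x of this point and about 115 mm above the desk
- handle_grip (a point): point on the clamp handle's axis 85 mm from the hinge; turns with the handle, its z runs along the handle away from the hinge. The rubber grip is a round bar of 22 mm diameter from 40 to 125 mm from the hinge, so upright its top is 181 mm above the desk
- bookend_board (a point): centre of the bookend's upright board, 52.5 mm above its underside; x is normal to the board and points to the foot's side, y along its width, z up. Plain wood board 15 mm thick (x), 90 mm wide, 105 mm high; the -x face is the bare face. 0.13 to 0.27 kg. At the start it stands on the jig board, underside 12 mm above the desk, x along the jig's x; lifts straight up once the clamp is open
- foot_end (a point): middle of the free end face of the bookend's foot, 8 mm above its underside, 87.5 mm from the board's mid plane. The foot is a plate 16 mm thick and 90 mm wide that runs from the board's bottom to here; on the desk the bookend slides easily when pushed here (1 to 4 N)
- book_end_centre (a point): centre of the end book of the row, standing upright: 30 mm thick (x), 110 mm deep (y), 100 mm high, loose, 0.25 kg. x points out of the open end of the row, so the face to close is 15 mm along +x. The desk beyond that face is free for 150 mm
- book_mid_centre (a point): centre of the next book: 32 mm thick, 105 mm deep, 105 mm high, loose
- book_far_centre (a point): centre of the last book: 28 mm thick, 112 mm deep, 110 mm high, loose; behind it a 115 mm high steel plate fixed to the desk keeps the row from sliding on
- tape_centre (a point): centre of a roll of brown tape lying flat, 100 mm diameter, 48 mm high
- glue_centre (a point): centre of a white glue bottle standing, 52 mm diameter, 130 mm high
- pen_cup_centre (a point): centre of a pen cup, 76 mm diameter, 95 mm high, pens up to 175 mm above the desk
Not all that is in view belongs to the job. Of the things that look like the part that bears bookend_board, the smallest one is meant.

How it is judged:
By the outcome, as a careful person would: the job done as asked, in the order asked, and still so for the second after the job is handed in, with the robot touching nothing.
It also fails if it takes over 72 s, if anything falls off the work surface, if the arm or the gripper's body presses on something with over 40 N, if the wrist force passes 120 N, or if a joint passes its speed limit or range.

## Working session

There is one attempt and no reset: what is moved stays moved. The work goes in short steps, Python scripts to look and compute and a tool call to move; the robot and the scene stay as the last step left them, time stands still between calls to the robot, and variables do not carry over. Pictures are saved under pics/ and viewed, at most 10 in all, crops included, and the job is handed in when it is done.

Besides the shell and the picture viewer there is one more tool, called after "Request:" as name(argument=value, ...), one argument or row to a line, values as JSON. send_rows: Moves the arm, as the interface text tells. Shift numbers are shares of 0.02 m and turn numbers shares of 5 degrees, none past 1 either way. Its arguments: {"type":"object","properties":{"dp":{"type":"array","items":{"type":"array","items":{"type":"number"}}},"turn":{"type":"array","items":{"type":"array","items":{"type":"number"}}},"gripper":{"type":"array","items":{"type":"number"}},"force":{"type":"number"}},"required":["dp","turn","gripper"]}

```bash
mkdir -p pics; cat > h.py <<'E'
from plant import env, vision, order
import numpy as np, cv2
from scipy.spatial.transform import Rotation as R
def shot(n,f):
    d=vision.get_image(n); cv2.imwrite('pics/'+f+'.png',d['image'][:,:,::-1]); np.savez('pics/'+f+'.npz',K=d['intrinsics'],T=d['extrinsics']); return d
def cal(f):
    z=np.load('pics/'+f+'.npz'); return z['K'],z['T']
def plane(f,u,v,h):
    K,T=cal(f); r=T[:3,:3]@np.linalg.inv(K)@np.array([u,v,1.]); o=T[:3,3]; return o+r*(h-o[2])/r[2]
def proj(f,p):
    K,T=cal(f); c=np.linalg.inv(T)@np.append(p,1); x=K@c[:3]; return x[:2]/x[2]
E
python3 - <<'E'
from h import *
shot('top','top0');shot('side','side0')
s=env.sense();print(s['time_s'],s['tcp_pos'],s['orientation'],env.pinch_z)
for f in('top0','side0'):
  K,T=cal(f);print(K.round(1).tolist(),T.round(3).tolist())
E
```

```text
0.1 [0.24165404 0.5488333  0.19752961] [-3.13978761e+00 -1.29976266e-04  2.72679967e+00] 0.0187
[[530.0, 0.0, 328.2], [0.0, 530.0, 236.1], [0.0, 0.0, 1.0]] [[-0.028, -0.978, 0.209, 0.322], [-1.0, 0.028, -0.001, 0.119], [-0.005, -0.209, -0.978, 1.328], [0.0, 0.0, 0.0, 1.0]]
[[579.8, 0.0, 323.1], [0.0, 579.8, 228.6], [0.0, 0.0, 1.0]] [[0.725, -0.355, 0.59, -0.105], [-0.689, -0.387, 0.613, -0.622], [0.01, -0.851, -0.525, 0.73], [0.0, 0.0, 0.0, 1.0]]
```

View pics/top0.png

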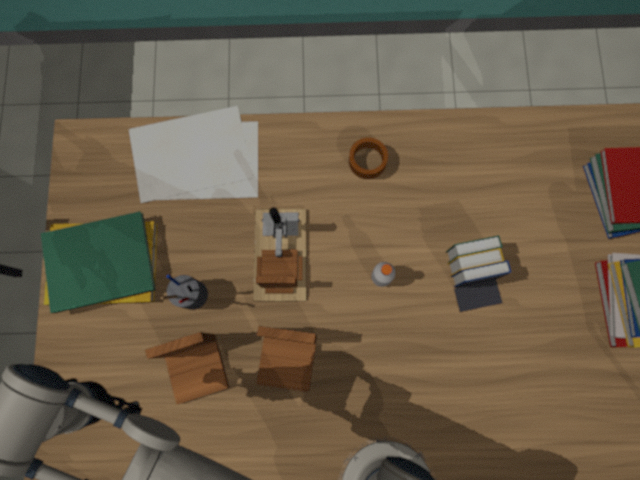

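View pics/side0.png

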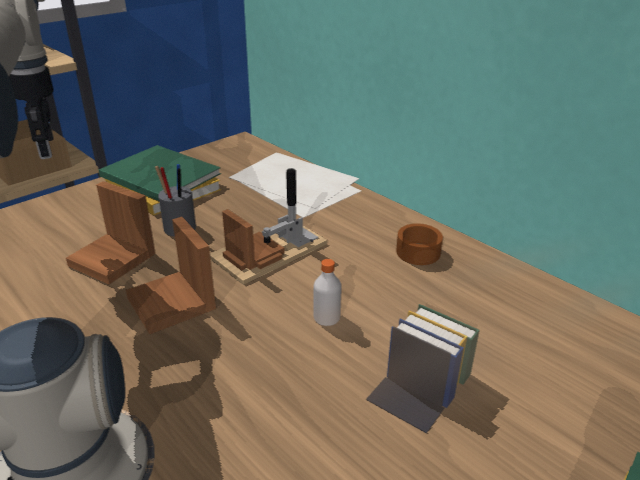

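The top view shows the jig with the small bookend at about (278,268) and its clamp handle at (276,215). The row of books is at (478,262), with its steel plate on the lower (-x) side, so the open end is at the top (+x). The tape is at (368,158), the glue at (384,272) and the pen cup at (185,292).

Three things could be taken for the bookend: the one in the jig (278,268), a large one at (195,368) and a large one at (287,358). I choose the smallest, the one in the jig, and will check it in a close crop.

```bash
python3 - <<'E'
from h import *
t=cv2.imread('pics/top0.png');s=cv2.imread('pics/side0.png')
a=cv2.resize(t[200:310,240:320],None,fx=5,fy=5,interpolation=cv2.INTER_CUBIC)
b=cv2.resize(t[225:315,435:520],None,fx=4.7,fy=4.7,interpolation=cv2.INTER_CUBIC)
c=np.zeros((560,800,3),np.uint8);c[:550,:400]=a;c[:b.shape[0],400:400+b.shape[1]]=b[:,:400];cv2.imwrite('pics/c1.png',c)
a=cv2.resize(s[160:285,205:335],None,fx=3,fy=3,interpolation=cv2.INTER_CUBIC)
b=cv2.resize(s[300:430,360:490],None,fx=3,fy=3,interpolation=cv2.INTER_CUBIC)
c=np.zeros((400,800,3),np.uint8);c[:375,:390]=a;c[:390,400:790]=b;cv2.imwrite('pics/c2.png',c)
E
```

```text
(no output)
```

View pics/c1.png

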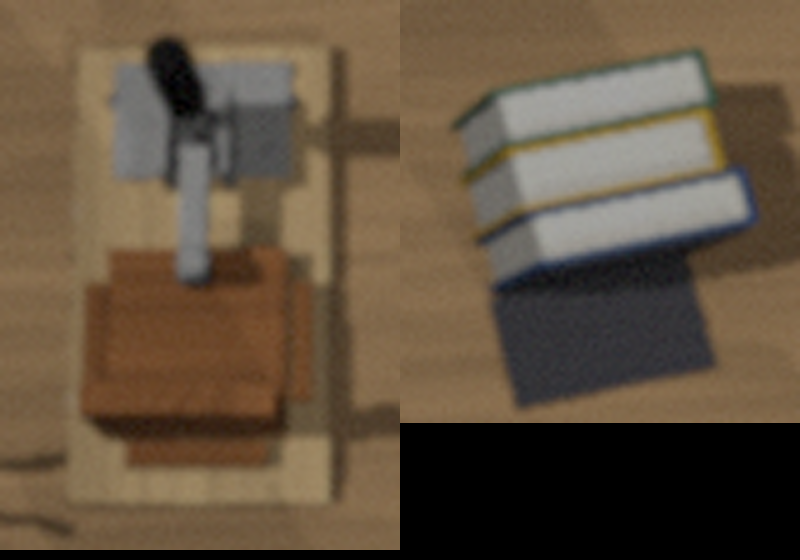

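View pics/c2.png

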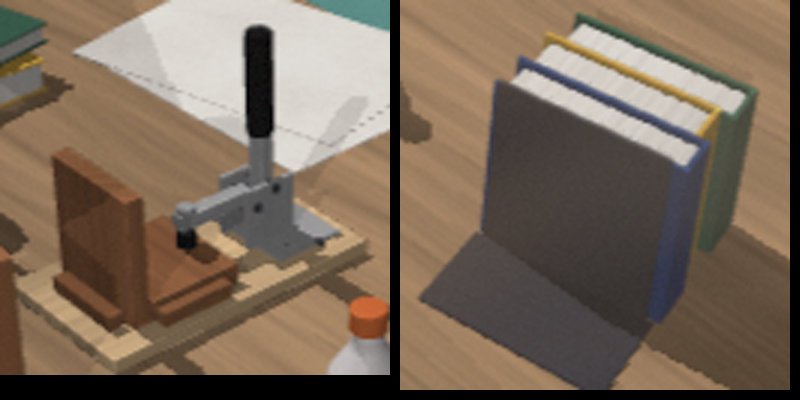

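The crops confirm the choice. The jigged bookend is the smallest, with its board on the -x side and its foot under the clamp arm. In the top image the board's top near edge runs from (256,283) to (295,283). The green end book's top outer edge runs from (454.6,244.8) to (499.3,235.6).

```bash
python3 - <<'E'
from h import *
P=lambda u,v,h:plane('top0',u,v,h)[:2]
J=[P(240+a/5,200+b/5,.012) for a,b in((78,45),(333,45),(332,503),(67,503))]
for p in J:print('jig',p.round(4))
print('sizes',[np.linalg.norm(J[i]-J[(i+1)%4]).round(3) for i in range(4)])
B=[P(240+a/5,200+b/5,.117) for a,b in((82,415),(277,415),(277,378),(86,372))]
for p in B:print('board',p.round(4))
G=[P(435+(a-400)/4.7,225+b/4.7,.100) for a,b in((492,93),(702,50),(715,100))]
for p in G:print('book',p.round(4))
d=G[1]-G[0];print(np.linalg.norm(d),np.degrees(np.arctan2(d[1],d[0])))
# grip top
print('grip top',P(240+165/5,200+50/5,.181))
# side view refs: proj of top points
print('board ctr side ray', plane('side0',205+100/3,160+175/3,.117))
for n,u,v,h in(('bt l',62,150,.117),('bt r',140,200,.117),('grip',258,33,.181)):
  print(n,plane('side0',205+u/3,160+v/3,h))
for u,v in((580,17),(752,93)):print('book',plane('side0',360+(u-400)/3,300+v/3,.100))
print('tape',P(368,158,.048),'glue',P(386,269,.13))
E
```

```text
jig [0.6798 0.3024]
jig [0.676  0.1714]
jig [0.4416 0.1764]
jig [0.4453 0.3076]
sizes [np.float64(0.131), np.float64(0.234), np.float64(0.131), np.float64(0.235)]
board [0.4755 0.2858]
board [0.473  0.1963]
board [0.4901 0.196 ]
board [0.4954 0.2839]
book [ 0.555  -0.1793]
book [ 0.574  -0.2866]
book [ 0.5482 -0.2907]
0.10891032322946535 -79.95309946085925
grip top [0.63040315 0.23989947]
board ctr side ray [0.48291553 0.24184021 0.117     ]
bt l [0.48385497 0.2878737  0.117     ]
bt r [0.48300885 0.19700827 0.117     ]
grip [0.62363552 0.2366103  0.181     ]
book [ 0.55266342 -0.17969009  0.1       ]
book [ 0.5699716  -0.28308357  0.1       ]
tape [0.7961288  0.01093567] glue [ 0.49759048 -0.01160871]
```

Request:
send_rows(
  dp=[
    [0,0,-0.25],
    [0,0,-0.25],
    [0,0,-0.25],
    [0,0,-0.25],
    [0,0,-0.25],
    [0,0,-0.25],
    [0,0,-0.25],
    [0,0,-0.25],
    [0,0,-0.25],
    [0,0,-0.25],
    [0,0,-0.25],
    [0,0,-0.25],
    [0,0,-0.25],
    [0,0,-0.25],
  ],
  turn=[
    [0,0,0.966],
    [0,0,0.966],
    [0,0,0.966],
    [0,0,0.966],
    [0,0,0.966],
    [0,0,0.966],
    [0,0,0.966],
    [0,0,0.966],
    [0,0,0.966],
    [0,0,0.966],
    [0,0,0.966],
    [0,0,0.966],
    [0,0,0.966],
    [0,0,0.966],
  ],
  gripper=[-1,-1,-1,-1,-1,-1,-1,-1,-1,-1,-1,-1,-1,-1],
)

```text
time_s: 1.27
tcp_pos: [0.2418, 0.549, 0.2681]
orientation: [-3.141, 0.001, 1.542]
force: [-0.0, 0.1, -0.1]
gripper_width: 0.009
gripper_force: 0.0
```

Request:
send_rows(
  dp=[
    [-0.95,1,0],
    [-0.95,1,0],
    [-0.95,1,0],
    [-0.95,1,0],
    [-0.95,1,0],
    [-0.95,1,0],
    [-0.95,1,0],
    [-0.95,1,0],
    [-0.95,1,0],
    [-0.95,1,0],
    [-0.95,1,0],
    [-0.95,1,0],
    [-0.95,1,0],
    [-0.95,1,0],
    [-0.95,1,0],
    [0,0,0],
    [0,0,0],
    [0,0,0],
  ],
  turn=[
    [0,0,0],
    [0,0,0],
    [0,0,0],
    [0,0,0],
    [0,0,0],
    [0,0,0],
    [0,0,0],
    [0,0,0],
    [0,0,0],
    [0,0,0],
    [0,0,0],
    [0,0,0],
    [0,0,0],
    [0,0,0],
    [0,0,0],
    [0,0,0],
    [0,0,0],
    [0,0,0],
  ],
  gripper=[-1,-1,-1,-1,-1,-1,-1,-1,-1,-1,-1,-1,-1,-1,-1,-1,-1,-1],
)

```text
time_s: 2.77
tcp_pos: [0.5345, 0.2572, 0.2681]
orientation: [-3.141, -0.0, 1.546]
force: [0.1, 0.7, 0.1]
gripper_width: -0.001
gripper_force: 0.0
```

```bash
python3 - <<'E'
from h import *
shot('wrist','w1')
s=env.sense();print(s['time_s'],s['tcp_pos'],np.degrees(s['orientation']),s['q'],s['gripper_width'],s['force'])
E
```

```text
2.8167 [0.53427209 0.257588   0.26838964] [-1.79962426e+02 -9.02665933e-03  8.86571592e+01] [3.91636230e-01 9.95914004e-02 1.09721564e+00 4.39053937e-04
 1.94532215e+00 4.15233681e-01] 0.00043717813171501924 [-0.24419153  0.45209597 -0.49293766]
```

View pics/w1.png

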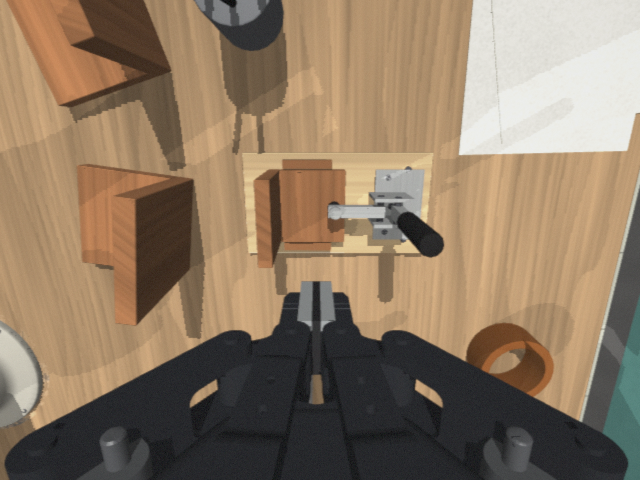

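The wrist view shows the board's top face, a strip from about x 257 to 272 with its near edge at row 266 and its far edge near row 178. The grip top is at (432,242).

```bash
python3 - <<'E'
from h import *
for u,v in((257,266),(272,266),(257,180),(268,180)):print(plane('w1',u,v,.117).round(4))
print(plane('w1',431,241,.181))
for u,v in((244,153),(433,153),(434,255),(249,254)):print('jig',plane('w1',u,v,.012).round(4))
E
```

```text
[0.4726 0.2006 0.117 ]
[0.4879 0.2002 0.117 ]
[0.4791 0.288  0.117 ]
[0.4895 0.2877 0.117 ]
[0.62655181 0.24369941 0.181     ]
jig [0.4472 0.3083 0.012 ]
jig [0.679  0.3025 0.012 ]
jig [0.69   0.1695 0.012 ]
jig [0.4427 0.1769 0.012 ]
```

Request:
send_rows(
  dp=[
    [-0.26,0.6,0],
    [-0.26,0.6,0],
    [-0.26,0.6,0],
    [0,0,0.8],
    [0,0,0.8],
    [0,0,0.8],
    [0,0,0.8],
    [0,0,0.8],
    [0,0,0.8],
    [0,0,0.8],
    [0,0,0.8],
    [0,0,0],
    [0,0.4,0],
    [0,0.4,0],
    [0,0.4,0],
    [0,0.4,0],
    [0,0.4,0],
  ],
  turn=[
    [0,0,0],
    [0,0,0],
    [0,0,0],
    [0,0,0],
    [0,0,0],
    [0,0,0],
    [0,0,0],
    [0,0,0],
    [0,0,0],
    [0,0,0],
    [0,0,0],
    [0,0,0],
    [0,0,0],
    [0,0,0],
    [0,0,0],
    [0,0,0],
    [0,0,0],
  ],
  gripper=[-1,-1,-1,-1,-1,-1,-1,-1,-1,-1,-1,-1,-1,-1,-1,-1,-1],
)

```text
time_s: 4.23
tcp_pos: [0.6114, 0.2397, 0.1421]
orientation: [3.141, -0.001, 1.547]
force: [-6.0, -0.6, 7.4]
gripper_width: -0.003
gripper_force: 3.5
```

Request:
send_rows(
  dp=[
    [0,0.4,0],
    [0,0.4,0],
    [0,0.4,0],
    [0,0.4,0],
    [0,0.4,0],
    [0,0.4,0],
    [0,0,0],
    [0,0,0],
  ],
  turn=[
    [0,0,0],
    [0,0,0],
    [0,0,0],
    [0,0,0],
    [0,0,0],
    [0,0,0],
    [0,0,0],
    [0,0,0],
  ],
  gripper=[-1,-1,-1,-1,-1,-1,-1,-1],
)

```text
time_s: 4.9
tcp_pos: [0.6591, 0.238, 0.1398]
orientation: [-3.141, 0.0, 1.546]
force: [-0.6, -0.2, 0.1]
gripper_width: 0.0
gripper_force: 0.2
```

Request:
send_rows(
  dp=[
    [0,0,-0.9],
    [0,0,-0.9],
    [0,0,-0.9],
    [0,0,-0.9],
    [0,0,-0.9],
    [0,0,-0.9],
    [0,-0.98,0],
    [0,-0.98,0],
    [0,-0.98,0],
    [0,-0.98,0],
    [0,-0.98,0],
    [0,-0.98,0],
    [0,-0.98,0],
    [0,-0.98,0],
    [0,-0.98,0],
    [0,0,0],
    [0,0,0],
    [0,0,0],
  ],
  turn=[
    [0,0,0],
    [0,0,0],
    [0,0,0],
    [0,0,0],
    [0,0,0],
    [0,0,0],
    [0,0,0],
    [0,0,0],
    [0,0,0],
    [0,0,0],
    [0,0,0],
    [0,0,0],
    [0,0,0],
    [0,0,0],
    [0,0,0],
    [0,0,0],
    [0,0,0],
    [0,0,0],
  ],
  gripper=[-1,-1,-1,-1,-1,-1,0.4,0.4,0.4,0.4,0.4,0.4,0.4,0.4,0.4,0.4,0.4,0.4],
)

```text
time_s: 6.4
tcp_pos: [0.4825, 0.2426, 0.2488]
orientation: [3.141, -0.0, 1.547]
force: [-0.2, 0.2, -0.8]
gripper_width: 0.701
gripper_force: 0.0
```

```bash
python3 - <<'E'
from h import *
a=shot('side','s2')['image'][140:290,200:350,::-1];b=shot('wrist','w2')['image'][::-1][::-1][:,:,::-1]
c=np.zeros((480,800,3),np.uint8);c[:360,:360]=cv2.resize(a,(360,360),interpolation=cv2.INTER_CUBIC);c[:,360:]=b[:,200:640];cv2.imwrite('pics/c3.png',c)
s=env.sense();print(s['tcp_pos'],np.degrees(s['orientation']))
E
```

```text
[0.48268513 0.2424968  0.24826337] [-1.79992369e+02  1.32130424e-02  8.85872244e+01]
```

View pics/c3.png

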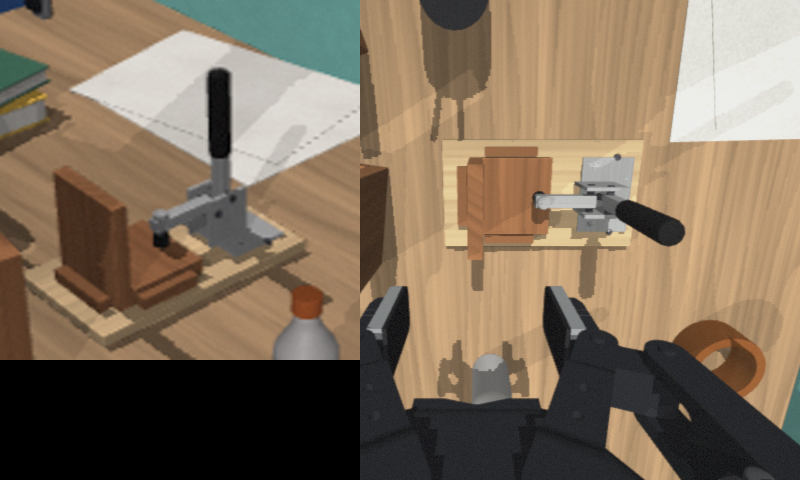

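The clamp is still closed. In the side crop the handle stands upright with its top at (219,72), and in the wrist part its top is at (673,232). The finger must have slipped past the grip, so I'll triangulate the handle before trying again.

```bash
python3 - <<'E'
from h import *
def ray(f,u,v):
    K,T=cal(f); r=T[:3,:3]@np.linalg.inv(K)@np.array([u,v,1.]);return T[:3,3],r/np.linalg.norm(r)
def tri(*o):
    A=0;b=0
    for f,u,v in o:
        c,r=ray(f,u,v);M=np.eye(3)-np.outer(r,r);A=A+M;b=b+M@c
    p=np.linalg.solve(A,b);return p.round(4),[ (proj(f,p)-[u,v]).round(1) for f,u,v in o]
# dark-blob masks for the black grip in each view
out={}
for f,(r0,r1,c0,c1) in {'w1':(190,275,380,460),'w2':(180,260,460,560),'s2':(150,215,270,320),'side0':(160,220,270,320),'top0':(203,232,262,290)}.items():
    im=cv2.imread('pics/%s.png'%f)[r0:r1,c0:c1]
    m=(im.max(2)<45).astype(np.uint8);n,l,s,_=cv2.connectedComponentsWithStats(m);k=1+s[1:,4].argmax()
    pts=np.argwhere(l==k)[:,::-1]+[c0,r0];(cx,cy),(w,h),a=cv2.minAreaRect(pts.astype(np.float32))
    v=cv2.boxPoints(((cx,cy),(w,h),a));
    e=sorted([(np.linalg.norm(v[i]-v[(i+1)%4]),(v[i]+v[(i+1)%4])/2) for i in range(4)],key=lambda t:t[0])[:2]
    out[f]=[p[1] for p in e];print(f,(w,h),out[f][0].round(1),out[f][1].round(1))
print(tri(('w2',*(np.array([513,232]))),('s2',291,172),('w1',431,241)))
print('tcp px w2',proj('w2',[.4825,.2425,.25]))
E
```

```text
w1 (52.32590103149414, 23.33452033996582) [401.3 214.8] [438.3 251.8]
w2 (69.71013641357422, 27.168533325195312) [457.2 209.7] [521.4 236.9]
s2 (36.0, 8.0) [291. 169.] [291. 205.]
side0 (36.0, 8.0) [291. 169.] [291. 205.]
top0 (16.099689483642578, 6.7082037925720215) [271.4 208.3] [278.6 222.7]
(array([0.6287, 0.2411, 0.1763]), [array([-2.6, -2.1]), array([ 0.5, -0.4]), array([0.6, 1.3])])
tcp px w2 [315.91195789 270.03388598]
```

Request:
send_rows(
  dp=[
    [0,0.875,0],
    [0,0.875,0],
    [0,0.875,0],
    [0,0.875,0],
    [0,0.875,0],
    [0,0,0],
    [0,0,0.85],
    [0,0,0.85],
    [0,0,0.85],
    [0,0,0.85],
    [0,0,0.85],
    [0,0,0.85],
    [0,0,0.85],
    [0,0,0],
    [0,0.4,0],
    [0,0.4,0],
    [0,0.4,0],
    [0,0.4,0],
    [0,0.4,0],
  ],
  turn=[
    [0,0,0],
    [0,0,0],
    [0,0,0],
    [0,0,0],
    [0,0,0],
    [0,0,0],
    [0,0,0],
    [0,0,0],
    [0,0,0],
    [0,0,0],
    [0,0,0],
    [0,0,0],
    [0,0,0],
    [0,0,0],
    [0,0,0],
    [0,0,0],
    [0,0,0],
    [0,0,0],
    [0,0,0],
  ],
  gripper=[-1,-1,-1,-1,-1,-1,-1,-1,-1,-1,-1,-1,-1,-1,-1,-1,-1,-1,-1],
)

```text
time_s: 8.08
tcp_pos: [0.6103, 0.2397, 0.1311]
orientation: [3.141, -0.001, 1.547]
force: [-5.8, -0.4, 5.3]
gripper_width: 0.0
gripper_force: 2.8
```

Request:
send_rows(
  dp=[
    [0,0.4,0],
    [0,0.4,0],
    [0,0.4,0],
    [0,0.4,0],
  ],
  turn=[
    [0,0,0],
    [0,0,0],
    [0,0,0],
    [0,0,0],
  ],
  gripper=[-1,-1,-1,-1],
)

```text
time_s: 8.42
tcp_pos: [0.6421, 0.2388, 0.1288]
orientation: [-3.14, 0.0, 1.547]
force: [-1.9, 0.0, -1.7]
gripper_width: 0.001
gripper_force: 1.0
```

Request:
send_rows(
  dp=[
    [0,0.4,0],
    [0,0.4,0],
    [0,0.4,0],
    [0,0.4,0],
  ],
  turn=[
    [0,0,0],
    [0,0,0],
    [0,0,0],
    [0,0,0],
  ],
  gripper=[-1,-1,-1,-1],
)

```text
time_s: 8.75
tcp_pos: [0.675, 0.2377, 0.129]
orientation: [3.141, 0.0, 1.546]
force: [-0.5, 0.0, -0.8]
gripper_width: 0.003
gripper_force: 0.0
```

Request:
send_rows(
  dp=[
    [0,0.4,0],
    [0,0.4,0],
    [0,0,0],
  ],
  turn=[
    [0,0,0],
    [0,0,0],
    [0,0,0],
  ],
  gripper=[-1,-1,-1],
)

```text
time_s: 9.0
tcp_pos: [0.6913, 0.237, 0.1284]
orientation: [3.141, 0.0, 1.546]
force: [0.1, -0.3, 0.4]
gripper_width: -0.001
gripper_force: 0.0
```

```bash
python3 - <<'E'
from h import *
a=shot('side','s3')['image'][110:290,200:380,::-1]
cv2.imwrite('pics/c4.png',cv2.resize(a,(540,540),interpolation=cv2.INTER_CUBIC))
E
```

```text
(no output)
```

View pics/c4.png

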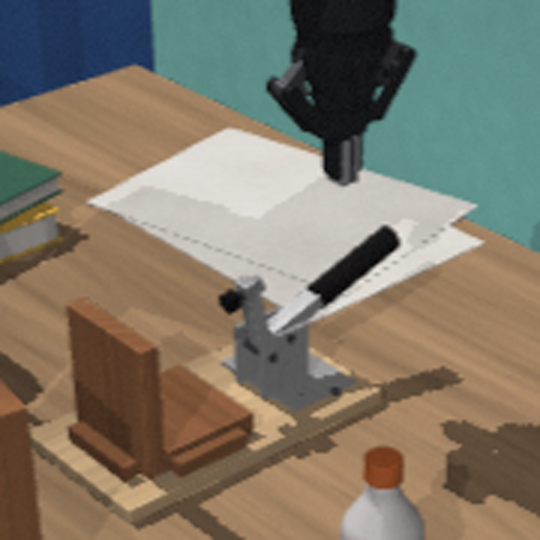

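The handle now lies over to the right, with its tip at (395,240), and the hold-down arm is up at (245,290). The clamp stays open with no contact. Next I go up, move back over the board and descend.

Request:
send_rows(
  dp=[
    [0,0,-1],
    [0,0,-1],
    [0,0,-1],
    [0,0,-1],
    [0,0,-1],
    [0,0,-1],
    [0,-0.95,0],
    [0,-0.95,0],
    [0,-0.95,0],
    [0,-0.95,0],
    [0,-0.95,0],
    [0,-0.95,0],
    [0,-0.95,0],
    [0,-0.95,0],
    [0,-0.95,0],
    [0,-0.95,0],
    [0,-0.95,0],
    [0,0,0],
    [0,0,0],
  ],
  turn=[
    [0,0,0],
    [0,0,0],
    [0,0,0],
    [0,0,0],
    [0,0,0],
    [0,0,0],
    [0,0,0],
    [0,0,0],
    [0,0,0],
    [0,0,0],
    [0,0,0],
    [0,0,0],
    [0,0,0],
    [0,0,0],
    [0,0,0],
    [0,0,0],
    [0,0,0],
    [0,0,0],
    [0,0,0],
  ],
  gripper=[-1,-1,-1,-1,-1,-1,0,0,0,0,0,0,0,0,0,0,0,0,0],
)

```text
time_s: 10.63
tcp_pos: [0.4802, 0.2429, 0.2504]
orientation: [3.14, -0.001, 1.547]
force: [0.6, -0.6, 0.6]
gripper_width: 0.496
gripper_force: 0.0
```

Request:
send_rows(
  dp=[
    [0,0,0.8],
    [0,0,0.8],
    [0,0,0.8],
    [0,0,0.8],
    [0,0,0.8],
    [0,0,0.8],
    [0,0,0.8],
    [0,0,0.4],
    [0,0,0.4],
    [0,0,0.4],
    [0,0,0.4],
    [0,0,0.4],
    [0,0,0.4],
    [0,0,0.4],
    [0,0,0.4],
    [0,0,0],
  ],
  turn=[
    [0,0,0],
    [0,0,0],
    [0,0,0],
    [0,0,0],
    [0,0,0],
    [0,0,0],
    [0,0,0],
    [0,0,0],
    [0,0,0],
    [0,0,0],
    [0,0,0],
    [0,0,0],
    [0,0,0],
    [0,0,0],
    [0,0,0],
    [0,0,0],
  ],
  gripper=[0,0,0,0,0,0,0,0,0,0,0,0,0,0,0,0],
)

```text
time_s: 11.97
tcp_pos: [0.4796, 0.2423, 0.0713]
orientation: [-3.139, 0.001, 1.547]
force: [-0.0, 0.2, -0.6]
gripper_width: 0.499
gripper_force: 0.0
```

Request:
send_rows(
  dp=[
    [0,0.1,0],
    [0,0,0],
    [0,0,0],
    [0,0,0],
    [0,0,0],
    [0,0,0],
    [0,0,0],
    [0,0,0],
  ],
  turn=[
    [0,0,0],
    [0,0,0],
    [0,0,0],
    [0,0,0],
    [0,0,0],
    [0,0,0],
    [0,0,0],
    [0,0,0],
  ],
  gripper=[0,-1,-1,-1,-1,-1,-1,-1],
  force=50,
)

```text
time_s: 12.63
tcp_pos: [0.4828, 0.2428, 0.0743]
orientation: [3.141, -0.001, 1.547]
force: [-1.4, 0.5, 3.2]
gripper_width: 0.154
gripper_force: 50.2
```

Request:
send_rows(
  dp=[
    [0,0,-0.2],
    [0,0,-0.4],
    [0,0,-0.6],
    [0,0,-0.6],
    [0,0,-0.6],
    [0,0,-0.6],
    [0,0,-0.6],
    [0,0,-0.6],
    [0,0,-0.8],
    [0,0,-0.8],
    [0,0,-0.8],
    [0,0,-0.8],
    [0,0,0],
    [0,0,0],
  ],
  turn=[
    [0,0,0],
    [0,0,0],
    [0,0,0],
    [0,0,0],
    [0,0,0],
    [0,0,0],
    [0,0,0],
    [0,0,0],
    [0,0,0],
    [0,0,0],
    [0,0,0],
    [0,0,0],
    [0,0,0],
    [0,0,0],
  ],
  gripper=[-1,-1,-1,-1,-1,-1,-1,-1,-1,-1,-1,-1,-1,-1],
)

```text
time_s: 13.8
tcp_pos: [0.4831, 0.2428, 0.223]
orientation: [3.139, -0.001, 1.547]
force: [0.2, 0.4, -3.4]
gripper_width: 0.155
gripper_force: 49.4
```

Request:
send_rows(
  dp=[
    [-0.3,0.288,0],
    [-0.6,0.288,0],
    [-0.966,0.288,0],
    [-0.966,0.288,0],
    [-0.966,0.288,0],
    [-0.966,0.288,0],
    [-0.966,0.288,0],
    [-0.966,0.288,0],
    [-0.966,0.288,0],
    [-0.966,0.288,0],
    [-0.966,0.288,0],
    [-0.966,0.288,0],
    [-0.966,0.288,0],
    [-0.966,0.288,0],
    [-0.966,0.288,0],
    [-0.966,0.288,0],
    [-0.966,0.288,0],
    [-0.966,0.288,0],
    [-0.966,0.288,0],
    [-0.966,0.288,0],
  ],
  turn=[
    [0,0,0],
    [0,0,0],
    [0,0,0],
    [0,0,0],
    [0,0,0],
    [0,0,0],
    [0,0,0],
    [0,0,0],
    [0,0,0],
    [0,0,0],
    [0,0,0],
    [0,0,0],
    [0,0,0],
    [0,0,0],
    [0,0,0],
    [0,0,0],
    [0,0,0],
    [0,0,0],
    [0,0,0],
    [0,0,0],
  ],
  gripper=[-1,-1,-1,-1,-1,-1,-1,-1,-1,-1,-1,-1,-1,-1,-1,-1,-1,-1,-1,-1],
)

```text
time_s: 15.47
tcp_pos: [0.5883, -0.1282, 0.2199]
orientation: [-3.139, -0.0, 1.546]
force: [-0.9, -0.3, -2.8]
gripper_width: 0.158
gripper_force: 49.4
```

Request:
send_rows(
  dp=[
    [-0.966,0.288,0],
    [-0.966,0.288,0],
    [-0.966,0.288,0],
    [-0.966,0.288,0],
    [-0.6,0,0],
    [-0.5,0,0],
    [0,0,0],
    [0,0,0],
    [0,0,0],
    [0,0,0],
    [0,0,0],
    [0,0,0],
  ],
  turn=[
    [0,0,0],
    [0,0,0],
    [0,0,0],
    [0,0,0],
    [0,0,0],
    [0,0,0],
    [0,0,-0.56],
    [0,0,-0.56],
    [0,0,-0.56],
    [0,0,-0.56],
    [0,0,0],
    [0,0,0],
  ],
  gripper=[-1,-1,-1,-1,-1,-1,-1,-1,-1,-1,-1,-1],
)

```text
time_s: 16.47
tcp_pos: [0.6091, -0.2257, 0.2213]
orientation: [-3.141, -0.0, 1.741]
force: [-0.2, 0.3, -2.3]
gripper_width: 0.156
gripper_force: 49.4
```

```bash
python3 - <<'E'
from h import *
a=shot('wrist','w5')['image'][:,:,::-1];b=shot('top','t5')['image'][190:330,420:560,::-1]
s=env.sense();print(s['time_s'],s['tcp_pos'],np.degrees(s['orientation']),s['force'])
shot('side','s5')
c=np.zeros((480,800,3),np.uint8);c[:,:400]=a[:,120:520];c[:400,400:]=cv2.resize(b,(400,400),interpolation=cv2.INTER_CUBIC);cv2.imwrite('pics/c5.png',c)
E
```

```text
16.5667 [ 0.60927576 -0.22564369  0.22141149] [-1.79980410e+02 -9.07657966e-03  9.97432890e+01] [-1.72618470e-01  2.95727098e-03 -3.19330196e+00]
```

View pics/c5.png

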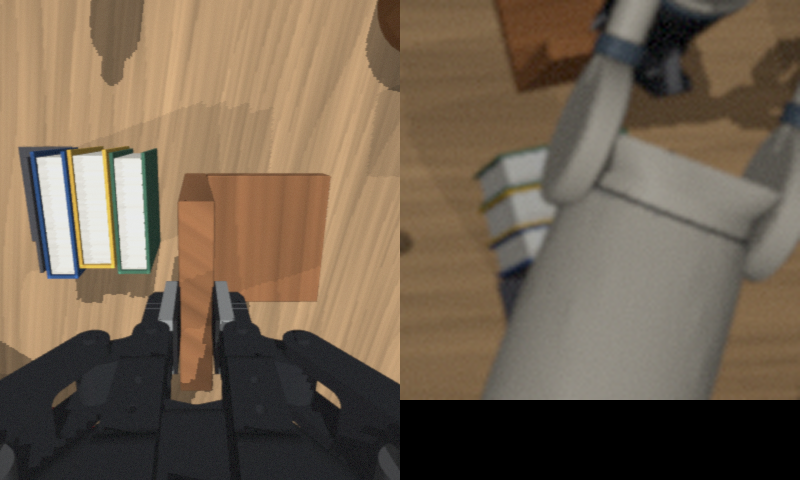

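The wrist part of the crop shows the held board between the fingers with its foot to the right, away from the row. The green end book's outer face is at about x 148–158, rows 150–272. I'll measure the edges of that face numerically.

```bash
python3 - <<'E'
from h import *
im=cv2.imread('pics/w5.png')
for v in (175,215,255):
    print(v,[tuple(int(c) for c in im[v,u,::-1]) for u in range(258,284)])
for v in (148,152,156,160,264,268,272,276):print('r',v,[tuple(int(c) for c in im[v,u,::-1]) for u in (245,255,262,268,272)])
E
```

```text
175 [(233, 233, 228), (233, 233, 228), (232, 233, 227), (214, 219, 211), (147, 170, 152), (86, 129, 107), (77, 121, 98), (62, 97, 80), (38, 62, 50), (32, 53, 42), (34, 52, 44), (39, 55, 46), (37, 53, 43), (38, 56, 48), (24, 48, 38), (28, 49, 39), (35, 54, 45), (40, 54, 49), (39, 56, 48), (69, 68, 55), (154, 127, 94), (185, 152, 114), (185, 152, 114), (177, 144, 108), (170, 140, 106), (170, 141, 106)]
215 [(234, 234, 233), (233, 234, 233), (232, 233, 232), (233, 235, 233), (232, 233, 232), (216, 222, 217), (147, 170, 157), (85, 127, 106), (78, 123, 99), (56, 88, 72), (42, 62, 51), (38, 54, 46), (30, 51, 43), (38, 59, 48), (33, 53, 41), (35, 52, 44), (36, 54, 42), (34, 50, 43), (38, 55, 45), (38, 57, 45), (42, 54, 44), (100, 93, 70), (162, 135, 103), (186, 154, 113), (190, 157, 118), (189, 156, 118)]
255 [(233, 232, 226), (231, 232, 224), (232, 231, 224), (232, 231, 225), (233, 232, 224), (231, 230, 223), (230, 229, 223), (210, 214, 202), (140, 162, 145), (86, 130, 106), (74, 120, 97), (53, 86, 70), (40, 57, 47), (39, 56, 44), (37, 54, 45), (37, 52, 41), (38, 53, 43), (59, 64, 52), (106, 91, 67), (128, 107, 80), (140, 114, 86), (179, 146, 108), (201, 164, 124), (201, 165, 124), (201, 165, 123), (203, 168, 127)]
r 148 [(92, 78, 37), (170, 141, 104), (184, 150, 113), (168, 139, 103), (168, 139, 106)]
r 152 [(39, 55, 46), (170, 142, 111), (110, 118, 92), (44, 59, 49), (35, 50, 42)]
r 156 [(168, 168, 158), (176, 174, 167), (84, 131, 106), (39, 59, 49), (37, 56, 46)]
r 160 [(233, 233, 227), (232, 232, 226), (96, 135, 112), (37, 54, 42), (38, 56, 46)]
r 264 [(223, 221, 215), (233, 232, 226), (233, 233, 227), (77, 123, 99), (60, 68, 53)]
r 268 [(209, 208, 198), (215, 213, 203), (212, 210, 199), (77, 121, 100), (109, 93, 74)]
r 272 [(78, 123, 99), (77, 123, 98), (80, 124, 102), (88, 136, 111), (123, 104, 79)]
r 276 [(119, 98, 75), (125, 104, 80), (129, 107, 81), (112, 93, 69), (127, 103, 80)]
```

```bash
python3 - <<'E'
from h import *
f='w5'
a=plane(f,264.4,151.5,.1);b=plane(f,270.5,274,.1)
for u,v in((265.4,175),(267.3,215),(269.5,255)):print(plane(f,u,v,.1).round(4))
print(a,b,np.linalg.norm(a-b));m=(a+b)/2;d=a-b;yaw=np.degrees(np.arctan2(-d[0],d[1]));print('mid',m,'yaw n',yaw)
# held board top at TCPz+? underside=TCPz-.0623 ; top face z = TCPz-.0623+.105
z=.2214-.0623
for n,u,v,h in(('foot far R',448,175,z+.016),('foot far L?',328,175,z+.016),('foot near R',438,300,z+.016)):print(n,plane(f,u,v,h).round(4))
for n,u,v in(('top far L',299,201),('top far R',334,201),('near L',301,390),('near R',330,392)):print(n,plane(f,u,v,z+.105).round(4))
E
```

```text
[ 0.5595 -0.196   0.1   ]
[ 0.5656 -0.2307  0.1   ]
[ 0.5725 -0.2678  0.1   ]
[ 0.55614942 -0.17668878  0.1       ] [ 0.5758327  -0.28637987  0.1       ] 0.11144311310074309
mid [ 0.56599106 -0.23153432  0.1       ] yaw n 10.173048681607364
foot far R [ 0.6844 -0.166   0.1751]
foot far L? [ 0.6085 -0.179   0.1751]
foot near R [ 0.702  -0.253   0.1751]
top far L [ 0.5944 -0.1815  0.2641]
top far R [ 0.6079 -0.1791  0.2641]
near L [ 0.6092 -0.2697  0.2641]
near R [ 0.6227 -0.2686  0.2641]
```

Request:
send_rows(
  dp=[
    [0.05,0.4,0],
    [0,0,0.8],
    [0,0,0.8],
    [0,0,0.8],
    [0,0,0.8],
    [0,0,0.8],
    [0,0,0.8],
    [0,0,0.8],
    [0,0,0.8],
    [0,0,0.4],
    [0,0,0.3],
    [0,0,0.2],
    [0,0,0.1],
    [0,0,0],
    [0,0,0],
  ],
  turn=[
    [0,0,-0.05],
    [0,0,0],
    [0,0,0],
    [0,0,0],
    [0,0,0],
    [0,0,0],
    [0,0,0],
    [0,0,0],
    [0,0,0],
    [0,0,0],
    [0,0,0],
    [0,0,0],
    [0,0,0],
    [0,0,0],
    [0,0,0],
  ],
  gripper=[-1,-1,-1,-1,-1,-1,-1,-1,-1,-1,-1,-1,-1,-1,-1],
)

```text
time_s: 17.87
tcp_pos: [0.6177, -0.2235, 0.0746]
orientation: [3.14, 0.001, 1.746]
force: [0.1, -0.2, -1.7]
gripper_width: 0.157
gripper_force: 49.4
```

Request:
send_rows(
  dp=[
    [0,0,0.1],
    [0,0,0.1],
    [0,0,0.1],
    [0,0,0],
  ],
  turn=[
    [0,0,0],
    [0,0,0],
    [0,0,0],
    [0,0,0],
  ],
  gripper=[-1,-1,-1,-1],
)

```text
time_s: 18.2
tcp_pos: [0.617, -0.2232, 0.067]
orientation: [-3.141, -0.0, 1.746]
force: [-0.8, -0.3, -3.0]
gripper_width: 0.155
gripper_force: 49.4
```

Request:
send_rows(
  dp=[
    [0,0,0.05],
    [0,0,0.05],
    [0,0,0.05],
    [0,0,0.05],
    [0,0,0],
  ],
  turn=[
    [0,0,0],
    [0,0,0],
    [0,0,0],
    [0,0,0],
    [0,0,0],
  ],
  gripper=[-1,-1,-1,-1,-1],
)

```text
time_s: 18.62
tcp_pos: [0.6171, -0.2232, 0.0632]
orientation: [-3.141, -0.0, 1.746]
force: [0.6, -0.3, -2.2]
gripper_width: 0.16
gripper_force: 49.4
```

Request:
send_rows(
  dp=[
    [0,0,0.03],
    [0,0,0.03],
    [0,0,0],
  ],
  turn=[
    [0,0,0],
    [0,0,0],
    [0,0,0],
  ],
  gripper=[-1,-1,-1],
)

```text
time_s: 18.87
tcp_pos: [0.6172, -0.2234, 0.0626]
orientation: [3.141, 0.0, 1.746]
force: [-0.6, 0.3, -1.0]
gripper_width: 0.157
gripper_force: 49.6
```

Close to contact: the force is rising.

Request:
send_rows(
  dp=[
    [0,0,0.03],
    [0,0,0.03],
    [0,0,0],
  ],
  turn=[
    [0,0,0],
    [0,0,0],
    [0,0,0],
  ],
  gripper=[-1,-1,-1],
)

```text
time_s: 19.12
tcp_pos: [0.6171, -0.2234, 0.0624]
orientation: [3.141, 0.001, 1.746]
force: [-4.7, 0.3, 5.1]
gripper_width: 0.156
gripper_force: 50.3
```

Request:
send_rows(
  dp=[
    [0,0,0],
    [0,0,0],
    [0,0,0],
    [0,0,0],
    [0,0,0],
    [0,0,0],
    [0,0,-0.4],
    [0,0,-0.6],
    [0,0,-0.8],
    [0,0,-0.8],
    [0,0,-0.8],
    [0,0,-0.8],
    [0,0,-0.8],
    [0,0,-0.8],
    [0,0,-0.8],
    [0,0,-0.8],
    [0,0,-0.8],
    [0,0,0],
    [0,0,0],
  ],
  turn=[
    [0,0,0],
    [0,0,0],
    [0,0,0],
    [0,0,0],
    [0,0,0],
    [0,0,0],
    [0,0,0],
    [0,0,0],
    [0,0,0],
    [0,0,0],
    [0,0,0],
    [0,0,0],
    [0,0,0],
    [0,0,0],
    [0,0,0],
    [0,0,0],
    [0,0,0],
    [0,0,0],
    [0,0,0],
  ],
  gripper=[-0.3,-0.3,-0.3,-0.3,-0.3,-0.3,-0.3,-0.3,-0.3,-0.3,-0.3,-0.3,-0.3,-0.3,-0.3,-0.3,-0.3,-0.3,-0.3],
)

```text
time_s: 20.7
tcp_pos: [0.6178, -0.2235, 0.2275]
orientation: [3.138, 0.002, 1.746]
force: [-0.2, -0.2, -1.2]
gripper_width: 0.348
gripper_force: 0.0
```

```bash
python3 - <<'E'
from h import *
a=shot('wrist','w6')['image'][:,:,::-1]
s=env.sense();print(s['time_s'],s['tcp_pos'],np.degrees(s['orientation']),s['force'])
cv2.imwrite('pics/c6.png',cv2.resize(a[100:400,120:520],(800,600)))
E
```

```text
20.75 [ 0.61737819 -0.22334292  0.22569089] [1.79943139e+02 3.69086462e-02 1.00064719e+02] [-0.12816798  0.25174447 -0.46762345]
```

View pics/c6.png

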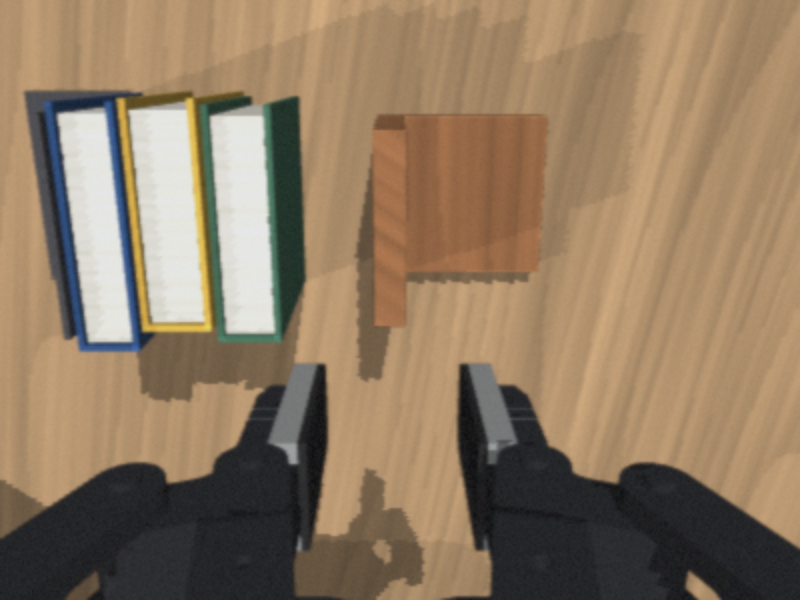

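The bookend is standing. Its board's top face has corners at (374,130), (406,129), (374,326) and (406,326), and the foot's end runs from (546,115) to (538,271). The end book's outer top edge runs from about (270,103) to (282,340).

```bash
python3 - <<'E'
from h import *
P=lambda u,v,h:plane('w6',120+u/2,100+v/2,h)[:2]
q=[P(374,130,.105),P(406,129,.105),P(374,326,.105),P(406,326,.105)]
ft=[P(546,115,.016),P(538,271,.016)];bk=[P(271,103,.1),P(282,341,.1)]
ang=lambda a,b:np.degrees(np.arctan2(-(a-b)[0],(a-b)[1]))
c=sum(q)/4;m=(bk[0]+bk[1])/2
print('board c',c,'w',np.linalg.norm(q[0]-q[2]),ang(q[0],q[2]),ang(q[1],q[3]))
print('foot mid',(ft[0]+ft[1])/2,np.linalg.norm(ft[0]-ft[1]),ang(*ft))
print('book mid',m,np.linalg.norm(bk[0]-bk[1]),ang(*bk))
y=np.radians(10);n=np.array([np.cos(y),np.sin(y)]);t=np.array([-n[1],n[0]])
print('gap',(c-m)@n-.0075,'lat',(c-m)@t, 'foot rel',((ft[0]+ft[1])/2-c)@n,((ft[0]+ft[1])/2-c)@t)
E
```

```text
board c [ 0.61679631 -0.22277701] w 0.08965869061009117 9.605652794200116 10.379910976063837
foot mid [ 0.70229914 -0.20754564] 0.08995018716921843 10.758839779687204
book mid [ 0.56617644 -0.2310995 ] 0.11016644096388761 9.838807575559679
gap 0.0437960243325937 lat -0.0005940032809018843 foot rel 0.08684874939295953 0.0001525648344029417
```

The gap is about 44 mm, the lateral offset is under 1 mm, and it is square within about 0.5°. I'll turn the tool 90° and push the foot's end face with both fingers spread.

Request:
send_rows(
  dp=[
    [0,0,0],
    [0,0,0],
    [0,0,0],
    [0,0,0],
    [0,0,0],
    [0,0,0],
    [0,0,0],
    [0,0,0],
    [0,0,0],
    [0,0,0],
    [0,0,0],
    [0,0,0],
    [0,0,0],
    [0,0,0],
    [0,0,0],
    [0,0,0],
    [0,0,0],
    [0,0,0],
    [0,0,0],
    [0,0,0],
  ],
  turn=[
    [0,0,1],
    [0,0,1],
    [0,0,1],
    [0,0,1],
    [0,0,1],
    [0,0,1],
    [0,0,1],
    [0,0,1],
    [0,0,1],
    [0,0,1],
    [0,0,1],
    [0,0,1],
    [0,0,1],
    [0,0,1],
    [0,0,1],
    [0,0,1],
    [0,0,1],
    [0,0,1],
    [0,0,0],
    [0,0,0],
  ],
  gripper=[-0.06,-0.06,-0.06,-0.06,-0.06,-0.06,-0.06,-0.06,-0.06,-0.06,-0.06,-0.06,-0.06,-0.06,-0.06,-0.06,-0.06,-0.06,-0.06,-0.06],
  force=60,
)

```text
time_s: 22.42
tcp_pos: [0.6169, -0.2231, 0.2238]
orientation: [-3.14, 0.002, 0.178]
force: [0.0, -0.4, -1.2]
gripper_width: 0.466
gripper_force: 0.0
```

Request:
send_rows(
  dp=[
    [0.83,0,0.3],
    [0.83,0,0.6],
    [0.83,0,0.6],
    [0.83,0,0.6],
    [0.83,0,0.6],
    [0.83,0,0.6],
    [0.83,0,0.6],
    [0,0,0.8],
    [0,0,0.8],
    [0,0,0.8],
    [0,0,0.8],
    [0,0,0.8],
    [0,0,0.8],
    [0,0,0.4],
    [0,0,0],
    [0,0,0],
  ],
  turn=[
    [0,0,0],
    [0,0,0],
    [0,0,0],
    [0,0,0],
    [0,0,0],
    [0,0,0],
    [0,0,0],
    [0,0,0],
    [0,0,0],
    [0,0,0],
    [0,0,0],
    [0,0,0],
    [0,0,0],
    [0,0,0],
    [0,0,0],
    [0,0,0],
  ],
  gripper=[-0.06,-0.06,-0.06,-0.06,-0.06,-0.06,-0.06,-0.06,-0.06,-0.06,-0.06,-0.06,-0.06,-0.06,-0.06,-0.06],
)

```text
time_s: 23.75
tcp_pos: [0.7313, -0.2029, 0.0426]
orientation: [-3.141, 0.001, 0.177]
force: [-0.4, 0.5, 0.4]
gripper_width: 0.47
gripper_force: 0.0
```

Request:
send_rows(
  dp=[
    [0,0,0.5],
    [0,0,0.5],
    [0,0,0.4],
    [0,0,0.2],
    [0,0,0.1],
    [0,0,0],
  ],
  turn=[
    [0,0,0],
    [0,0,0],
    [0,0,0],
    [0,0,0],
    [0,0,0],
    [0,0,0],
  ],
  gripper=[-0.06,-0.06,-0.06,-0.06,-0.06,-0.06],
)

```text
time_s: 24.25
tcp_pos: [0.7312, -0.2028, 0.008]
orientation: [-3.141, 0.001, 0.176]
force: [-0.0, -0.6, 0.1]
gripper_width: 0.468
gripper_force: 0.0
```

Request:
send_rows(
  dp=[
    [0,0,0.1],
    [0,0,0],
  ],
  turn=[
    [0,0,0],
    [0,0,0],
  ],
  gripper=[-0.06,-0.06],
)

```text
time_s: 24.42
tcp_pos: [0.7318, -0.203, 0.0074]
orientation: [3.141, -0.0, 0.176]
force: [0.1, 0.0, 0.2]
gripper_width: 0.466
gripper_force: 0.0
```

Request:
send_rows(
  dp=[
    [0,0,0.05],
    [0,0,0.05],
    [0,0,0.05],
    [0,0,0],
  ],
  turn=[
    [0,0,0],
    [0,0,0],
    [0,0,0],
    [0,0,0],
  ],
  gripper=[-0.06,-0.06,-0.06,-0.06],
)

```text
time_s: 24.75
tcp_pos: [0.7316, -0.203, 0.004]
orientation: [-3.142, 0.0, 0.176]
force: [-0.5, -0.5, 0.2]
gripper_width: 0.468
gripper_force: 0.0
```

Request:
send_rows(
  dp=[
    [-0.2,0,0],
    [-0.2,0,0],
    [-0.2,0,0],
    [-0.2,0,0],
    [-0.2,0,0],
    [-0.2,0,0],
    [-0.2,0,0],
    [-0.2,0,0],
    [-0.2,0,0],
    [-0.2,0,0],
  ],
  turn=[
    [0,0,0],
    [0,0,0],
    [0,0,0],
    [0,0,0],
    [0,0,0],
    [0,0,0],
    [0,0,0],
    [0,0,0],
    [0,0,0],
    [0,0,0],
  ],
  gripper=[-0.06,-0.06,-0.06,-0.06,-0.06,-0.06,-0.06,-0.06,-0.06,-0.06],
)

```text
time_s: 25.58
tcp_pos: [0.6919, -0.21, 0.0042]
orientation: [3.142, -0.0, 0.176]
force: [0.1, -0.1, 0.7]
gripper_width: 0.469
gripper_force: 0.0
```

Request:
send_rows(
  dp=[
    [-0.1,0,0],
    [-0.1,0,0],
    [-0.1,0,0],
    [-0.1,0,0],
    [-0.1,0,0],
    [0,0,0],
  ],
  turn=[
    [0,0,0],
    [0,0,0],
    [0,0,0],
    [0,0,0],
    [0,0,0],
    [0,0,0],
  ],
  gripper=[-0.06,-0.06,-0.06,-0.06,-0.06,-0.06],
)

```text
time_s: 26.08
tcp_pos: [0.6821, -0.2118, 0.0042]
orientation: [3.142, 0.0, 0.176]
force: [-0.2, 0.1, 0.1]
gripper_width: 0.467
gripper_force: 0.0
```

```bash
python3 - <<'E'
from h import *
im=shot('wrist','w7')['image']
s=env.sense();print(s['tcp_pos'],s['force'])
shot('side','s7')
E
python3 - <<'E'
import cv2,numpy as np
import sys;sys.path.insert(0,'.')
a=cv2.imread('pics/s7.png')[290:410,370:510];b=cv2.imread('pics/w7.png')
c=np.zeros((480,800,3),np.uint8);c[:300,:350]=cv2.resize(a,(350,300),interpolation=cv2.INTER_CUBIC);c[:,350:]=b[:,100:550];cv2.imwrite('pics/c7.png',c)
E
```

```text
[ 0.68231005 -0.21174969  0.00419137] [ 0.2001642  -0.60552983  0.1610507 ]
```

View pics/c7.png

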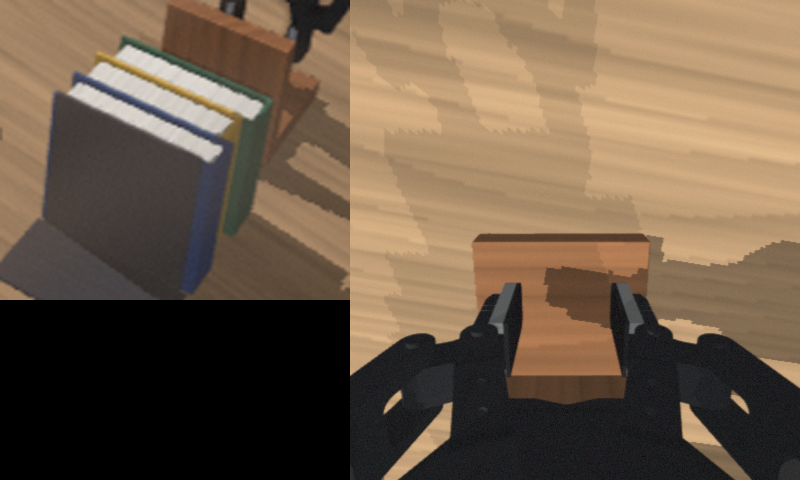

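The wrist part shows the foot's end edge at row about 241 (x 473–650) with the fingertips apparently over the foot. The side part still shows a gap between the board and the green book. I'll check that numerically.

```bash
python3 - <<'E'
from h import *
a=plane('w7',223,241,.016);b=plane('w7',400,241,.016);print(a,b,np.linalg.norm(a-b),(a+b)/2)
a=plane('w7',223,235,.0);b=plane('w7',400,235,.0);print('bottom',(a+b)/2)
s=env.sense();print(s['tcp_pos'])
# where TCP and pads project
n=np.array([np.cos(.176),np.sin(.176),0]);t=np.array([-n[1],n[0],0]);p=s['tcp_pos']
for z in(.004,.012,.02):print(z,proj('w7',np.append(p[:2],z)+t*.02+n*.011),proj('w7',np.append(p[:2],z)+t*.02-n*.011))
E
```

```text
[ 0.69509447 -0.16387591  0.016     ] [ 0.71048904 -0.25121729  0.016     ] 0.08868770639018544 [ 0.70279175 -0.2075466   0.016     ]
bottom [ 0.70122715 -0.207649    0.        ]
[ 0.68240148 -0.21173052  0.00419733]
0.004 [276.01801048 251.70917392] [277.36100191 288.78344988]
0.012 [274.32918457 256.75432888] [275.78560086 295.19844094]
0.02 [272.48838964 262.25347219] [274.07347979 302.17015223]
```

The foot hasn't moved. Half open, the pads stand farther back than I assumed and passed over the foot. I'll back off, shut the fingers and push with them closed.

Request:
send_rows(
  dp=[
    [0,0,-0.5],
    [0.65,0,0],
    [0.65,0,0],
    [0.65,0,0],
    [0.65,0,0],
    [0,0,0],
    [0,0,0],
    [0,0,0],
    [0,0,0],
    [0,0,0.35],
    [0,0,0],
  ],
  turn=[
    [0,0,0],
    [0,0,0],
    [0,0,0],
    [0,0,0],
    [0,0,0],
    [0,0,0],
    [0,0,0],
    [0,0,0],
    [0,0,0],
    [0,0,0],
    [0,0,0],
  ],
  gripper=[-0.06,-0.06,-0.06,-0.06,-1,-1,-1,-1,-1,-1,-1],
)

```text
time_s: 27.1
tcp_pos: [0.7327, -0.2027, 0.0058]
orientation: [-3.141, 0.001, 0.175]
force: [-1.0, -0.6, -1.7]
gripper_width: 0.002
gripper_force: 0.0
```

Request:
send_rows(
  dp=[
    [-0.2,0,0],
    [-0.2,0,0],
    [-0.2,0,0],
    [-0.2,0,0],
    [-0.2,0,0],
    [-0.2,0,0],
    [-0.2,0,0],
  ],
  turn=[
    [0,0,0],
    [0,0,0],
    [0,0,0],
    [0,0,0],
    [0,0,0],
    [0,0,0],
    [0,0,0],
  ],
  gripper=[-1,-1,-1,-1,-1,-1,-1],
)

```text
time_s: 27.68
tcp_pos: [0.7056, -0.2076, 0.0074]
orientation: [3.141, -0.0, 0.176]
force: [0.4, 0.7, 0.3]
gripper_width: -0.0
gripper_force: 0.0
```

Request:
send_rows(
  dp=[
    [-0.2,0,0],
    [-0.2,0,0],
    [-0.2,0,0],
  ],
  turn=[
    [0,0,0],
    [0,0,0],
    [0,0,0],
  ],
  gripper=[-1,-1,-1],
)

```text
time_s: 27.93
tcp_pos: [0.6938, -0.2096, 0.0072]
orientation: [-3.142, -0.0, 0.176]
force: [-1.0, -0.6, -1.0]
gripper_width: -0.002
gripper_force: 0.0
```

```bash
python3 - <<'E'
from h import *
im=shot('wrist','w8')['image'].astype(int)
s=env.sense();print(s['tcp_pos'],s['force'])
for u in(245,370):print(u,[(v,*im[v,u]) for v in range(222,262,2)])
E
```

```text
[ 0.6933037  -0.20992307  0.007219  ] [ 1.08575402 -0.30725789 -0.18378238]
245 [(222, np.int64(162), np.int64(135), np.int64(101)), (224, np.int64(163), np.int64(135), np.int64(102)), (226, np.int64(169), np.int64(139), np.int64(104)), (228, np.int64(171), np.int64(140), np.int64(106)), (230, np.int64(175), np.int64(143), np.int64(107)), (232, np.int64(178), np.int64(147), np.int64(109)), (234, np.int64(181), np.int64(149), np.int64(112)), (236, np.int64(183), np.int64(150), np.int64(115)), (238, np.int64(178), np.int64(148), np.int64(112)), (240, np.int64(174), np.int64(142), np.int64(108)), (242, np.int64(173), np.int64(142), np.int64(107)), (244, np.int64(175), np.int64(142), np.int64(107)), (246, np.int64(180), np.int64(146), np.int64(110)), (248, np.int64(179), np.int64(147), np.int64(111)), (250, np.int64(182), np.int64(149), np.int64(115)), (252, np.int64(133), np.int64(106), np.int64(78)), (254, np.int64(86), np.int64(61), np.int64(42)), (256, np.int64(83), np.int64(58), np.int64(40)), (258, np.int64(83), np.int64(57), np.int64(42)), (260, np.int64(88), np.int64(63), np.int6
[... 336 characters left out ...]
t64(158), np.int64(130), np.int64(98)), (236, np.int64(158), np.int64(129), np.int64(97)), (238, np.int64(161), np.int64(132), np.int64(99)), (240, np.int64(163), np.int64(137), np.int64(103)), (242, np.int64(165), np.int64(134), np.int64(103)), (244, np.int64(166), np.int64(137), np.int64(103)), (246, np.int64(168), np.int64(140), np.int64(104)), (248, np.int64(174), np.int64(143), np.int64(106)), (250, np.int64(172), np.int64(140), np.int64(105)), (252, np.int64(132), np.int64(106), np.int64(78)), (254, np.int64(82), np.int64(61), np.int64(44)), (256, np.int64(83), np.int64(60), np.int64(42)), (258, np.int64(82), np.int64(59), np.int64(39)), (260, np.int64(87), np.int64(62), np.int64(41))]
```

```bash
cat >> h.py <<'E'
def footend(f):
    im=cv2.imread('pics/%s.png'%f).astype(int)[:,:,2]; P=[]
    for u in (245,370):
        g=im[200:330,u]; v=200+np.argmax(g[:-3]-g[3:]>50)+1.5; P.append(plane(f,u,v,0))
    return P
E
python3 - <<'E'
from h import *
P=footend('w8');print(P,footend('w7'));n=np.array([np.cos(.1745),np.sin(.1745),0]);p=np.array([.6935,-.2098,0]);print([(q-p)@n for q in P])
E
```

```text
[array([ 0.69595338, -0.1703261 ,  0.        ]), array([ 0.70820394, -0.23981558,  0.        ])] [array([ 0.696323  , -0.17164032,  0.        ]), array([ 0.70817223, -0.23884878,  0.        ])]
[np.float64(0.009269407463259815), np.float64(0.009269461491721013)]
```

```bash
python3 - <<'E'
from h import *
shot('side','s8');a=cv2.imread('pics/s6.png') if False else cv2.imread('pics/s7.png').astype(int);b=cv2.imread('pics/s8.png').astype(int)
d=(abs(a-b).max(2)>40);ys,xs=np.where(d);print(d.sum(),xs.min(),xs.max(),ys.min(),ys.max())
print('board band diff',d[288:320,430:490].sum())
# expected side pixels of board top corners, if unmoved / fully closed; and fingertip
n=np.array([np.cos(.1745),np.sin(.1745),0]);t=np.array([-n[1],n[0],0]);c=np.array([.6168,-.2228,.105])
for k in(0,.01,.02,.044):print(k,[proj('s8',c-n*k+t*e+n*f).round(1) for e in(.045,-.045) for f in(-.0075,.0075)])
im=cv2.imread('pics/w8.png')[:,:,::-1]
print([(v,*[int(x) for x in im[v,316]]) for v in range(225,330,6)],[(v,*[int(x) for x in im[v,300]]) for v in range(225,330,6)])
print(proj('w8',[.6935,-.2098,.007]),proj('w8',np.array([.6935,-.2098,.007])+n*.011),[proj('w8',np.array([.6935,-.2098,.0])+n*.0093)])
E
```

```text
12096 4 639 28 479
board band diff 372
0 [array([437.8, 291.4]), array([441.7, 287.2]), array([486.4, 311.4]), array([489.9, 306.9])]
0.01 [array([435.2, 294.2]), array([439.1, 290. ]), array([483.9, 314.5]), array([487.5, 309.9])]
0.02 [array([432.5, 297. ]), array([436.5, 292.8]), array([481.5, 317.7]), array([485.2, 313. ])]
0.044 [array([426. , 304.1]), array([430.1, 299.6]), array([475.5, 325.4]), array([479.3, 320.5])]
[(225, 171, 141, 105), (231, 161, 134, 99), (237, 167, 137, 103), (243, 175, 144, 108), (249, 180, 148, 112), (255, 85, 59, 44), (261, 106, 75, 52), (267, 158, 109, 74), (273, 164, 115, 79), (279, 162, 112, 76), (285, 29, 26, 28), (291, 27, 27, 28), (297, 28, 31, 29), (303, 28, 22, 28), (309, 15, 11, 15), (315, 24, 20, 24), (321, 27, 29, 32), (327, 35, 35, 36)] [(225, 163, 133, 102), (231, 163, 132, 101), (237, 174, 143, 108), (243, 179, 146, 110), (249, 178, 145, 111), (255, 85, 61, 45), (261, 106, 75, 51), (267, 161, 112, 76), (273, 167, 115, 79), (279, 165, 115, 79), (285, 133, 101, 78), (291, 109, 89, 77), (297, 80, 81, 82), (303, 86, 87, 86), (309, 85, 87, 89), (315, 88, 88, 88), (321, 50, 52, 53), (327, 26, 28, 31)]
[313.08645606 271.51196704] [313.05192006 252.70502353] [array([313.13292746, 251.44878781])]
```

```bash
python3 - <<'E'
from h import *
for z in(.11,.128,.14,.15,.16,.17):print(z,proj('s3',[.6913,.237,z]).round(1))
# current: fingertips in side view s8, TCP .6935,-.2098
for z in(.007,.02,.03,.05):print(z,proj('s8',[.6935,-.2098,z]).round(1))
s=env.sense();print(s['tcp_pos'],s['force'],s['q'])
E
```

```text
0.11 [314.  190.3]
0.128 [314.  183.2]
0.14 [314.  178.5]
0.15 [314.  174.5]
0.16 [314.  170.4]
0.17 [314.  166.4]
0.007 [474.1 319.2]
0.02 [475.1 313.9]
0.03 [475.9 309.8]
0.05 [477.5 301.4]
[ 0.69367205 -0.20984668  0.00727047] [-0.32703891 -0.71261126 -0.10389456] [-3.40614719e-01  4.67034021e-01  1.12587800e+00 -1.56018327e-04
  1.54883327e+00  1.05482603e+00]
```

The side view puts the real closed fingertips about 20–25 mm above the reported TCP, so they are clear over the 16 mm foot. I'll back off beyond the foot and feel for the desk.

Request:
send_rows(
  dp=[
    [0.75,0,0],
    [0.75,0,0],
    [0,0,0],
    [0,0,0.2],
    [0,0,0.2],
    [0,0,0.1],
    [0,0,0],
  ],
  turn=[
    [0,0,0],
    [0,0,0],
    [0,0,0],
    [0,0,0],
    [0,0,0],
    [0,0,0],
    [0,0,0],
  ],
  gripper=[-1,-1,-1,-1,-1,-1,-1],
)

```text
time_s: 28.62
tcp_pos: [0.7226, -0.2044, -0.0042]
orientation: [-3.141, 0.002, 0.175]
force: [0.5, -0.3, -0.7]
gripper_width: -0.001
gripper_force: 0.0
```

Request:
send_rows(
  dp=[
    [0,0,0.1],
    [0,0,0.1],
    [0,0,0.1],
    [0,0,0],
  ],
  turn=[
    [0,0,0],
    [0,0,0],
    [0,0,0],
    [0,0,0],
  ],
  gripper=[-1,-1,-1,-1],
)

```text
time_s: 28.95
tcp_pos: [0.7234, -0.2043, -0.0094]
orientation: [-3.141, 0.001, 0.176]
force: [0.4, 0.2, -0.5]
gripper_width: 0.001
gripper_force: 0.0
```

Request:
send_rows(
  dp=[
    [0,0,0.1],
    [0,0,0.1],
    [0,0,0],
  ],
  turn=[
    [0,0,0],
    [0,0,0],
    [0,0,0],
  ],
  gripper=[-1,-1,-1],
)

```text
time_s: 29.2
tcp_pos: [0.7235, -0.2043, -0.0134]
orientation: [-3.141, 0.001, 0.176]
force: [-0.1, 1.0, 0.3]
gripper_width: -0.001
gripper_force: 0.0
```

Request:
send_rows(
  dp=[
    [0,0,0.1],
    [0,0,0],
  ],
  turn=[
    [0,0,0],
    [0,0,0],
  ],
  gripper=[-1,-1],
)

```text
time_s: 29.37
tcp_pos: [0.7236, -0.2043, -0.0153]
orientation: [-3.141, 0.0, 0.176]
force: [-0.1, 0.7, 0.9]
gripper_width: 0.003
gripper_force: 0.0
```

Request:
send_rows(
  dp=[
    [0,0,0.1],
    [0,0,0],
  ],
  turn=[
    [0,0,0],
    [0,0,0],
  ],
  gripper=[-1,-1],
)

```text
time_s: 29.53
tcp_pos: [0.7236, -0.2043, -0.0173]
orientation: [-3.141, 0.0, 0.176]
force: [-0.3, 0.4, -0.3]
gripper_width: 0.001
gripper_force: 0.0
```

Request:
send_rows(
  dp=[
    [0,0,0.1],
    [0,0,0],
  ],
  turn=[
    [0,0,0],
    [0,0,0],
  ],
  gripper=[-1,-1],
)

```text
time_s: 29.7
tcp_pos: [0.7236, -0.2043, -0.0193]
orientation: [-3.141, 0.0, 0.176]
force: [0.7, -0.0, -0.2]
gripper_width: 0.001
gripper_force: 0.0
```

Request:
send_rows(
  dp=[
    [-0.15,0,0],
    [-0.15,0,0],
    [-0.15,0,0],
    [-0.15,0,0],
    [-0.15,0,0],
  ],
  turn=[
    [0,0,0],
    [0,0,0],
    [0,0,0],
    [0,0,0],
    [0,0,0],
  ],
  gripper=[-1,-1,-1,-1,-1],
)

```text
time_s: 30.12
tcp_pos: [0.7092, -0.207, -0.0184]
orientation: [3.141, -0.001, 0.176]
force: [2.2, 0.9, 0.1]
gripper_width: -0.002
gripper_force: 0.7
```

Request:
send_rows(
  dp=[
    [-0.15,0,0],
    [-0.15,0,0],
    [-0.15,0,0],
    [-0.15,0,0],
  ],
  turn=[
    [0,0,0],
    [0,0,0],
    [0,0,0],
    [0,0,0],
  ],
  gripper=[-1,-1,-1,-1],
)

```text
time_s: 30.45
tcp_pos: [0.6972, -0.2091, -0.0184]
orientation: [3.141, -0.001, 0.176]
force: [2.4, -0.1, 1.1]
gripper_width: 0.001
gripper_force: 1.2
```

```bash
python3 - <<'E'
from h import *
shot('wrist','w9');P=footend('w9');s=env.sense();p=s['tcp_pos'];n=np.array([np.cos(.1745),np.sin(.1745),0]);print(p,s['force'],P,[(q-p)@n for q in P])
E
```

```text
[ 0.69671676 -0.20931283 -0.01844922] [1.82765236 0.16139941 1.38465751] [array([ 6.81791786e-01, -1.76899071e-01,  2.77555756e-17]), array([ 0.70987337, -0.23562567,  0.        ])] [np.float64(-0.009070772266650741), np.float64(0.008388485189243627)]
```

```bash
python3 - <<'E'
from h import *
im=cv2.imread('pics/w9.png').astype(int)
for u in(235,250,265,365,380,395):print(u,[tuple(im[v,u,::-1]) and (v,int(im[v,u,2]),int(im[v,u,0])) for v in range(236,306,4)])
P=lambda u,v:plane('w9',u,v,0)
E
```

```text
235 [(236, 161, 101), (240, 159, 99), (244, 166, 104), (248, 170, 106), (252, 176, 110), (256, 183, 112), (260, 178, 110), (264, 174, 106), (268, 181, 114), (272, 180, 110), (276, 178, 110), (280, 184, 114), (284, 180, 112), (288, 182, 111), (292, 191, 117), (296, 193, 119), (300, 176, 109), (304, 118, 69)]
250 [(236, 164, 102), (240, 160, 99), (244, 162, 101), (248, 165, 102), (252, 172, 107), (256, 177, 109), (260, 182, 113), (264, 179, 111), (268, 175, 108), (272, 181, 111), (276, 181, 112), (280, 181, 112), (284, 180, 110), (288, 184, 114), (292, 186, 115), (296, 194, 120), (300, 192, 119), (304, 118, 67)]
265 [(236, 172, 106), (240, 162, 99), (244, 161, 100), (248, 160, 99), (252, 168, 105), (256, 174, 108), (260, 180, 112), (264, 180, 114), (268, 174, 108), (272, 177, 110), (276, 182, 115), (280, 179, 113), (284, 185, 118), (288, 180, 112), (292, 182, 111), (296, 188, 116), (300, 197, 122), (304, 136, 79)]
365 [(236, 185, 114), (240, 184, 114), (244, 182, 114), (248, 181, 113), (252, 175, 109), (256, 174, 108), (260, 179, 110), (264, 180, 112), (268, 182, 112), (272, 106, 67), (276, 105, 70), (280, 112, 72), (284, 106, 66), (288, 108, 69), (292, 104, 66), (296, 106, 67), (300, 113, 73), (304, 110, 71)]
380 [(236, 183, 112), (240, 187, 117), (244, 181, 111), (248, 178, 110), (252, 182, 112), (256, 173, 108), (260, 175, 110), (264, 182, 112), (268, 170, 104), (272, 168, 104), (276, 103, 64), (280, 108, 67), (284, 108, 69), (288, 106, 67), (292, 113, 74), (296, 107, 67), (300, 110, 69), (304, 112, 70)]
395 [(236, 188, 114), (240, 183, 112), (244, 183, 112), (248, 183, 113), (252, 182, 115), (256, 179, 112), (260, 175, 109), (264, 179, 112), (268, 182, 110), (272, 190, 117), (276, 133, 82), (280, 122, 73), (284, 126, 80), (288, 128, 81), (292, 126, 77), (296, 124, 79), (300, 107, 68), (304, 112, 70)]
```

Request:
send_rows(
  dp=[
    [-0.15,0,0],
    [-0.15,0,0],
    [-0.15,0,0],
    [-0.15,0,0],
    [-0.15,0,0],
    [-0.15,0,0],
    [-0.15,0,0],
  ],
  turn=[
    [0,0,0],
    [0,0,0],
    [0,0,0],
    [0,0,0],
    [0,0,0],
    [0,0,0],
    [0,0,0],
  ],
  gripper=[-1,-1,-1,-1,-1,-1,-1],
)

```text
time_s: 31.08
tcp_pos: [0.6764, -0.2128, -0.0186]
orientation: [3.141, -0.001, 0.176]
force: [3.8, 0.0, 1.8]
gripper_width: -0.001
gripper_force: 1.9
```

Request:
send_rows(
  dp=[
    [-0.1,0,0],
    [-0.05,0,0],
    [-0.05,0,0],
  ],
  turn=[
    [0,0,0],
    [0,0,0],
    [0,0,0],
  ],
  gripper=[-1,-1,-1],
)

```text
time_s: 31.33
tcp_pos: [0.6726, -0.2135, -0.0186]
orientation: [3.141, -0.001, 0.176]
force: [3.7, 0.5, 2.4]
gripper_width: 0.001
gripper_force: 2.2
```

```bash
python3 - <<'E'
from h import *
a=shot('side','s9')['image']
s=env.sense();print(s['tcp_pos'],s['force'])
# green book top outer edge / board: sample side profile along n at book-top height through row centre
n=np.array([np.cos(.1745),np.sin(.1745),0]);t=np.array([-n[1],n[0],0]);m=np.array([.565,-.2318,.1])
for e in(.035,0,-.035):
  o=[]
  for k in np.arange(-.008,.034,.002):
    u,v=proj('s9',m+t*e+n*k);o.append((round(k*1000),*[int(x) for x in cv2.getRectSubPix(a,(1,1),(float(u),float(v)))[0,0]]))
  print(e,o)
E
```

```text
[ 0.67253309 -0.21354716 -0.01857828] [3.33453848 1.00978811 2.44400469]
0.035 [(-8, 190, 188, 181), (-6, 126, 133, 124), (-4, 66, 82, 69), (-2, 65, 87, 71), (0, 75, 96, 77), (2, 87, 80, 60), (4, 96, 69, 49), (6, 98, 68, 48), (8, 100, 71, 51), (10, 109, 76, 54), (12, 132, 91, 63), (14, 143, 98, 68), (16, 145, 99, 69), (18, 143, 97, 68), (20, 143, 96, 68), (22, 142, 97, 67), (24, 142, 100, 71), (26, 143, 108, 80), (28, 139, 112, 86), (30, 139, 113, 86), (32, 150, 122, 93)]
0 [(-8, 182, 179, 174), (-6, 94, 101, 91), (-4, 67, 80, 68), (-2, 67, 83, 68), (0, 76, 89, 73), (2, 88, 76, 59), (4, 98, 70, 52), (6, 98, 70, 51), (8, 106, 75, 54), (10, 124, 87, 62), (12, 143, 98, 68), (14, 144, 98, 68), (16, 140, 96, 67), (18, 137, 95, 65), (20, 133, 91, 63), (22, 133, 92, 64), (24, 136, 99, 71), (26, 141, 111, 84), (28, 143, 116, 88), (30, 147, 118, 90), (32, 147, 118, 90)]
-0.035 [(-8, 193, 190, 180), (-6, 124, 128, 117), (-4, 66, 79, 65), (-2, 72, 89, 74), (0, 81, 93, 76), (2, 94, 82, 64), (4, 100, 75, 57), (6, 104, 75, 56), (8, 109, 79, 57), (10, 138, 97, 69), (12, 150, 104, 73), (14, 144, 99, 70), (16, 143, 99, 70), (18, 143, 99, 70), (20, 143, 99, 71), (22, 139, 97, 69), (24, 121, 86, 63), (26, 63, 52, 44), (28, 48, 43, 39), (30, 48, 44, 40), (32, 48, 43, 40)]
```

The remaining gap is about 2–3 mm. I'll creep in until the force rises.

Request:
send_rows(
  dp=[
    [-0.05,0,0],
    [-0.05,0,0],
    [0,0,0],
  ],
  turn=[
    [0,0,0],
    [0,0,0],
    [0,0,0],
  ],
  gripper=[-1,-1,-1],
)

```text
time_s: 31.63
tcp_pos: [0.6707, -0.2138, -0.0186]
orientation: [3.141, -0.0, 0.176]
force: [3.7, 0.4, 3.1]
gripper_width: 0.001
gripper_force: 2.3
```

Request:
send_rows(
  dp=[
    [-0.04,0,0],
    [0,0,0],
  ],
  turn=[
    [0,0,0],
    [0,0,0],
  ],
  gripper=[-1,-1],
)

```text
time_s: 31.8
tcp_pos: [0.6699, -0.214, -0.0186]
orientation: [3.141, -0.0, 0.176]
force: [4.5, 0.8, 3.4]
gripper_width: -0.004
gripper_force: 2.5
```

Request:
send_rows(
  dp=[
    [-0.04,0,0],
    [0,0,0],
  ],
  turn=[
    [0,0,0],
    [0,0,0],
  ],
  gripper=[-1,-1],
)

```text
time_s: 31.97
tcp_pos: [0.6693, -0.214, -0.0186]
orientation: [3.142, -0.001, 0.176]
force: [4.1, 1.7, 4.6]
gripper_width: 0.001
gripper_force: 2.9
```

```bash
cat > m.py <<'E'
from h import *
import sys
f=sys.argv[1];a=shot('side',f)['image'];s=env.sense();print(s['tcp_pos'],s['force'])
n=np.array([np.cos(.1745),np.sin(.1745),0]);t=np.array([-n[1],n[0],0]);m=np.array([.565,-.2318,.1])
ks=np.arange(-.012,.02,.0005)
for e in(.04,.03,.02,0,-.02,-.03,-.04):
    w=np.array([cv2.getRectSubPix(a,(1,1),tuple(map(float,proj(f,m+t*e+n*k))))[0,0] for k in ks]).astype(float)
    g=w[:,1]-w[:,0]; # green vs red
    i=np.argmax(w[:,0]<120)            # page->cover
    j=i+np.argmax(g[i:]<0) if (g[i:]<0).any() else -1  # green->wood
    L=w[:,0]; k=j+np.argmax(L[j:]>120)
    print(e,'page/cover %.1f cover/wood %.1f face/top %.1f'%(ks[i]*1e3,ks[j]*1e3,ks[k]*1e3))
E
python3 m.py s10
```

```text
[ 0.66922795 -0.21397554 -0.01866592] [4.50966474 1.97146296 4.26557926]
0.04 page/cover -5.5 cover/wood 1.5 face/top 7.5
0.03 page/cover -6.5 cover/wood 1.5 face/top 8.0
0.02 page/cover -6.0 cover/wood 2.0 face/top 7.5
0 page/cover -6.5 cover/wood 1.0 face/top 7.0
-0.02 page/cover -7.0 cover/wood 1.0 face/top 7.0
-0.03 page/cover -6.5 cover/wood 0.5 face/top 6.0
-0.04 page/cover -7.0 cover/wood 1.0 face/top 1.0
```

Request:
send_rows(
  dp=[
    [-0.04,0,0],
    [0,0,0],
    [0,0,0],
  ],
  turn=[
    [0,0,0],
    [0,0,0],
    [0,0,0],
  ],
  gripper=[-1,-1,-1],
)

```text
time_s: 32.27
tcp_pos: [0.6684, -0.2141, -0.0186]
orientation: [3.142, -0.0, 0.176]
force: [4.9, 1.8, 4.1]
gripper_width: 0.004
gripper_force: 3.2
```

```bash
python3 m.py s11
```

```text
[ 0.6684065  -0.21409446 -0.0186628 ] [3.90131186 0.76719553 3.52756655]
0.04 page/cover -5.5 cover/wood 1.0 face/top 7.0
0.03 page/cover -6.5 cover/wood 1.5 face/top 6.5
0.02 page/cover -6.0 cover/wood 1.5 face/top 6.5
0 page/cover -6.5 cover/wood 1.0 face/top 5.5
-0.02 page/cover -7.5 cover/wood 1.0 face/top 5.5
-0.03 page/cover -6.5 cover/wood 0.0 face/top 5.5
-0.04 page/cover -7.5 cover/wood 0.0 face/top 0.0
```

Request:
send_rows(
  dp=[
    [-0.04,0,0],
    [0,0,0],
  ],
  turn=[
    [0,0,0],
    [0,0,0],
  ],
  gripper=[-1,-1],
)

```text
time_s: 32.48
tcp_pos: [0.6678, -0.2142, -0.0186]
orientation: [3.141, -0.001, 0.176]
force: [6.6, 1.1, 3.1]
gripper_width: 0.001
gripper_force: 3.4
```

Request:
send_rows(
  dp=[
    [-0.04,0,0],
    [0,0,0],
  ],
  turn=[
    [0,0,0],
    [0,0,0],
  ],
  gripper=[-1,-1],
)

```text
time_s: 32.65
tcp_pos: [0.6672, -0.2143, -0.0186]
orientation: [3.142, -0.001, 0.176]
force: [6.5, 1.0, 4.1]
gripper_width: 0.001
gripper_force: 3.5
```

```bash
python3 m.py s12
```

```text
[ 0.66724035 -0.21428127 -0.01861389] [6.49854265 2.11286127 3.40104471]
0.04 page/cover -6.5 cover/wood 0.5 face/top 5.0
0.03 page/cover -7.5 cover/wood 0.0 face/top 5.5
0.02 page/cover -7.5 cover/wood 0.0 face/top 6.0
0 page/cover -7.5 cover/wood 0.0 face/top 5.0
-0.02 page/cover -8.0 cover/wood -1.0 face/top 4.5
-0.03 page/cover -8.5 cover/wood -0.5 face/top 4.5
-0.04 page/cover -9.0 cover/wood -1.5 face/top -1.5
```

The end book's edge has now shifted by about 1 mm together with the board and the force is up to 6.5 N, so they are in contact. I'll retreat.

Request:
send_rows(
  dp=[
    [0.1,0,0],
    [0.3,0,0],
    [0.7,0,0],
    [0.7,0,0],
    [0,0,-0.8],
    [0,0,-0.8],
    [0,0,-0.8],
    [0,0,-0.8],
    [0,0,-0.8],
    [0,0,-0.8],
    [0,0,-0.8],
    [0,0,-0.8],
    [-0.6,0,-0.8],
    [-0.6,0,-0.8],
    [-0.6,0,-0.8],
    [-0.6,0,-0.8],
    [-0.6,0,-0.8],
    [0,0,0],
    [0,0,0],
  ],
  turn=[
    [0,0,0],
    [0,0,0],
    [0,0,0],
    [0,0,0],
    [0,0,0],
    [0,0,0],
    [0,0,0],
    [0,0,0],
    [0,0,0],
    [0,0,0],
    [0,0,0],
    [0,0,0],
    [0,0,0],
    [0,0,0],
    [0,0,0],
    [0,0,0],
    [0,0,0],
    [0,0,0],
    [0,0,0],
  ],
  gripper=[-1,-1,-1,-1,-1,-1,-1,-1,-1,-1,-1,-1,-1,-1,-1,-1,-1,-1,-1],
)

```text
time_s: 34.28
tcp_pos: [0.6429, -0.2192, 0.1893]
orientation: [3.141, 0.0, 0.175]
force: [0.0, -0.1, -0.4]
gripper_width: 0.002
gripper_force: 0.0
```

```bash
python3 m.py s13; python3 - <<'E'
from h import *
shot('wrist','w13')
# foot mask: reddish wood ratio in wrist view
im=cv2.imread('pics/w13.png').astype(int);r=im[:,:,2]/(im[:,:,0]+1.)
m=((r>1.85)&(im[:,:,2]>50)).astype(np.uint8);m=cv2.morphologyEx(m,cv2.MORPH_OPEN,np.ones((5,5)))
n,l,s,c=cv2.connectedComponentsWithStats(m)
for i in np.argsort(-s[1:,4])[:3]+1:
    k=cv2.findContours((l==i).astype(np.uint8),0,2)[0][0];h=cv2.approxPolyDP(cv2.convexHull(k),4,True)[:,0];print(s[i].tolist(),h.tolist())
E
```

```text
[ 0.64283745 -0.21879039  0.18761768] [-1.06472604 -0.01474777 -0.41301807]
0.04 page/cover -6.5 cover/wood 0.5 face/top 5.5
0.03 page/cover -7.5 cover/wood 0.0 face/top 5.5
0.02 page/cover -7.5 cover/wood 0.0 face/top 6.0
0 page/cover -7.5 cover/wood 0.0 face/top 4.5
-0.02 page/cover -8.0 cover/wood -1.0 face/top 4.5
-0.03 page/cover -8.5 cover/wood -0.5 face/top 4.5
-0.04 page/cover -8.5 cover/wood -1.5 face/top 15.0
[270, 192, 87, 80, 6422] [[356, 194], [352, 267], [339, 271], [272, 265], [271, 192]]
[13, 0, 139, 51, 4391] [[145, 28], [132, 43], [96, 50], [40, 28], [13, 0], [151, 0]]
[14, 345, 44, 36, 1113] [[49, 347], [57, 361], [40, 379], [28, 380], [16, 372], [18, 357], [35, 345]]
```

```bash
python3 - <<'E'
from h import *
m=np.array([.565,-.2315]);y=np.radians(10);n=np.array([np.cos(y),np.sin(y)]);t=np.array([-n[1],n[0]])
im=cv2.imread('pics/w13.png').astype(int)
v=205
print([(u,int(im[v,u,2]),int(im[v,u,0])) for u in list(range(262,278,2))+list(range(350,364,2))])
for h in(.016,0):
  a=plane('w13',271,193,h)[:2];b=plane('w13',356,194,h)[:2];print(h,np.linalg.norm(a-b),((a+b)/2-m)@n,((a+b)/2-m)@t,np.degrees(np.arctan2(-(a-b)[0],(a-b)[1])))
# top view: board top corners expected + jig handle still open
d=shot('top','t13')
c=m+n*.0065
for e in(.045,-.045):print([proj('t13',[*(c+t*e+n*k),.105]).round(1).tolist() for k in(-.0075,.0075)])
t0=d['image'];g=cv2.cvtColor(t0,cv2.COLOR_RGB2HSV)
for v in(232,236,240,244):print(v,[tuple(int(x) for x in t0[v,u]) for u in(450,454,458,462,484,488,492,496,500,504)])
E
```

```text
[(262, 183, 113), (264, 186, 113), (266, 188, 114), (268, 185, 114), (270, 154, 77), (272, 152, 75), (274, 151, 72), (276, 151, 70), (350, 176, 83), (352, 175, 83), (354, 173, 82), (356, 144, 70), (358, 122, 77), (360, 122, 79), (362, 120, 75)]
0.016 0.08672850654692034 0.09313058334106646 -0.0003382563563608127 9.317597098026216
0 0.09072732034805181 0.09044422818837139 -0.0002420624223015231 9.31759709802625
[[458.4, 243.8], [456.8, 237.6]]
[[495.5, 236.2], [493.8, 230.1]]
232 [(103, 68, 40), (105, 70, 45), (106, 67, 36), (96, 75, 60), (84, 82, 77), (131, 127, 117), (139, 135, 125), (154, 150, 140), (152, 148, 139), (147, 143, 134)]
236 [(105, 69, 43), (102, 67, 41), (93, 59, 27), (91, 84, 76), (126, 121, 112), (136, 134, 124), (143, 140, 131), (154, 149, 139), (156, 152, 144), (149, 144, 135)]
240 [(96, 63, 38), (75, 50, 27), (111, 75, 44), (94, 86, 78), (94, 92, 85), (104, 102, 93), (140, 134, 125), (158, 155, 144), (157, 152, 143), (155, 151, 141)]
244 [(77, 51, 32), (56, 55, 38), (82, 88, 80), (99, 98, 91), (132, 126, 119), (137, 133, 124), (135, 132, 123), (112, 109, 101), (111, 106, 99), (143, 139, 129)]
```

```bash
python3 - <<'E'
from h import *
a=cv2.imread('pics/s3.png');b=cv2.imread('pics/s13.png')
d=abs(a[180:225,285:340].astype(int)-b[180:225,285:340]).max(2);print('handle area changed px',(d>40).sum())
if (d>40).sum()<200: print(order.job_done(),env.sense()['time_s'])
E
```

```text
handle area changed px 0
the job is handed in; nothing more can be done
the job is handed in; nothing more can be done
```

I handed the job in at about 34 s: the clamp is open and the bookend stands against the end book, centred to under 1 mm and square to under 1°, though the final push shifted that book about 1 mm; the result hasn't been reported back to me.

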